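Set up a bowl's cork foot pad for gluing

ROBOT

A 7-joint arm with a two-finger parallel gripper is mounted at the origin on the work surface. World frame = base frame: x ahead of the robot, y to its left, z up, the work surface at z = 0. Lengths are in m, angles in rad, forces in N, time in s.
With the tool pointing down it reaches from about 0.425 to 0.925 m from the base axis. Payload 6.8 kg.
Tool frame: the origin (TCP) lies where the fingers leave the gripper's body, on its centre line; the fingertips stand arm.nose_length ahead of it and the grasp point (between the pads) lies 54 mm ahead of it (arm.nose_length is the distance from the TCP to the fingertips, in m); z points along the fingers, y is the direction in which the jaws open and shut (so a half turn about z gives the same grasp; the last joint's range is limited). The gripper opens to 85 mm and grips with 20 to 120 N. Pads are 22 mm wide; open, the fingers measure 114 mm over their backs; the gripper's body (76 mm by 85 mm) begins 54 mm behind the grasp point. The pads swing forward as they close: fully open they stand 13 mm farther back than shut.
Start: joints at [1.009, 0.477, 0.022, 1.555, -0.011, 1.109, -0.083], TCP at [0.296, -0.607, 0.304] pointing down, gripper open.
Joint ranges: [-2.96, 2.96], [-0.34, 2.1], [-1.41, 1.46], [0.24, 2.44], [-1.37, 4.51], [0.17, 1.92], [-2.96, 2.96]. Speed limits (rad/s): [2.39, 2.39, 3.14, 3.14, 3.14, 3.14, 3.14].

INTERFACE

Orientations are given as a unit quaternion [w, x, y, z].
In Python, from cell import arm gives the robot as it stands.
- The arm moves only by the shell command python3 -m creep 'ROWS'. ROWS is JSON, a list of rows, each an object of numbers: "tx", "ty", "tz": the shift along the tool's x, y, z in cm; "rx", "ry", "rz": the turn, a rotation vector about the tool's x, y, z in degrees; "claw": the closure in counts, from 0 (fully open) to 255 (shut). In form: [{"tx": .., "ty": .., "tz": .., "rx": .., "ry": .., "rz": .., "claw": ..}, ...]. A call has 1 to 20 rows; each row is the pose to reach, as a shift and turn from the pose commanded when the call began, along the tool's axes at that moment; what a row does not reach only later rows make up. A row lasts 1/10 s, in which the tool goes at most 50 mm and 8.59 degrees, less where a joint would pass 70% of its speed; a pose out of reach is approached as far as the arm can. A call with a gripper value outside its range is refused whole. The fingers move at their own pace and stop on an object; the grip force is fixed at half the most. Time passes only in rows, so rows that repeat a pose let the fingers close. It gives the time, the measured TCP pose, the force and the opening at its end, in the units of the state.
- arm.get_state(): the state, without advancing time (a new reading comes with each control period).
- arm.snapshot(name): name is "scene" or "side" or "wrist"; returns the picture (480x640x3 uint8, red, green, blue); there is no depth.
- arm.camera_params(name): a dict with "fovy" (degrees; the focal length in pixels is half the picture's height over the tangent of half this angle, whatever the lens; pixels are square), "cx", "cy" (the principal point, pixels), "rvec" (rotation vector, rad) and "tvec" (3), from world to camera coordinates, as OpenCV has them. Camera axes: x right, y down, z forward; pixel columns grow to the right and rows downward; lengths in m; the calibration is good to about 2 mm. The wrist camera is an equidistant fisheye: a pixel r from the principal point sees the ray r / f radians off the axis. A picture is of the moment at which its call begins: read the wrist's pose just before it. camera_params takes no time and is no camera call; for the wrist camera it gives the pose at the moment of the call.
- arm.sign_off(): hands the job in, once; it reports no verdict.
The state is a dict: "clock": time; "joints": joint angles; "qvel": joint speeds; "effort": joint torques, N m; "eef_pos": TCP position; "tcp_rot": TCP orientation; "ft_force": force on the tool from outside, world axes, zero at the start; "ft_torque": the same for the moment, N m; "grip_width": finger opening in m.
Only numpy, scipy, OpenCV 4.12 (cv2) and the standard library are available. Lean on these libraries where they do the work, as an engineer would, in place of code of your own. Each camera call takes 0.05 s, during which the arm holds its last target.

TASK

Set up the bowl for gluing on its cork pad: stand the bowl, still mouth down, in the centre of the plywood press board, lay the cork pad centred on the bowl's upturned foot, and stand the larger of the two iron weights centred on the pad. Stand the glue bottle upright in the middle of the caddy, midway between its two pots, and lay the sanding block rubber side down in front of the press board (on the robot's side, where its steel strip is), its long side parallel to the board's front edge, centred on it and with a gap of about 4 cm. Leave the smaller weight and the small wooden drawer knob where they are.

Things in the scene. Friction and masses are not known exactly. Their poses are not given: they have to be found in the camera images.
- press_board: Fixed pale plywood square board, 150 x 150 x 18 mm, with a thin steel strip let into its front edge. Origin: centre of its underside, on the bench; its top is 18 mm above. x points away from the robot (the front edge is at x = -75 mm, turned from the robot's y by up to 0.25 rad), y along the front edge to the left, z up.
- caddy: Fixed dark steel tray, 90 mm (x) x 190 mm (y), rim 12 mm high, rim 3 mm thick, inner floor 5 mm above the bench. A white ceramic pot stands in it at y = +66 mm (two brush handles in it, up to 125 mm above the bench) and a plain steel pot at y = -66 mm; both are 48 mm wide, tops 65 mm above the bench, fixed. The clear floor between the pots is about 84 mm long. Origin: centre of the tray's underside, midway between the pots; z up.
- bowl: Loose dark wooden bowl on a foot, lying mouth down at the start. 110 mm across at the rim (bottom), 67 mm high in all; the body rises and narrows to 44 mm across at 43 mm height; above that is the round upright foot, 44 mm across, from 43 to 67 mm height, flat on top: grip it by the foot. 180 g nominal. Origin: centre of the rim plane (underside as it lies), z up.
- pad: Loose flat cork disc, 50 mm across and 12 mm thick, 15 g. Origin: centre of its underside, z up.
- weight: The larger dark iron weight, loose: cylinder 44 mm across and 34 mm high, with a round knob on top, 24 mm across (18 mm at its neck), from 34 to 62 mm height; 450 g nominal. Grip it by the knob. Origin: centre of its underside, z up.
- small_weight: The smaller dark iron weight, loose, not needed: cylinder 30 mm across and 18 mm high, knob 14 mm across up to 36 mm height. Origin: centre of its underside.
- glue: Loose white plastic glue bottle standing upright: straight body 42 mm across up to 75 mm height, then a shoulder and a grey nozzle to 102 mm. 140 g nominal. Origin: centre of its underside, z up.
- block: Loose sanding block lying flat: wood with a dark rubber sole 6 mm thick below; 40 mm (x) x 66 mm (y, the long side) x 30 mm high, 80 g. Either end may point either way. Origin: centre of its underside, z up.
- drawer_knob: Small turned pale wooden drawer knob, loose, 32 mm across and 26 mm high, standing among the things; not needed. Origin: centre of its underside.
Not all that is in view belongs to the job. What is shaped like the bowl but orange is not meant.

How it is judged:
By the outcome, as a careful person would: the job done as asked, in the order asked, and still so for the second after the job is handed in, with the robot touching nothing.
It also fails if it takes over 131 s, if anything falls off the work surface, if the arm or the gripper's body presses on something with over 40 N, if the wrist force passes 120 N, or if a joint passes its speed limit or range.

## Working session

There is one attempt and no reset: what is moved stays moved. The work goes in short steps, Python scripts to look and compute and a shell command to move; the robot and the scene stay as the last step left them, time stands still between calls to the robot, and variables do not carry over. Pictures are saved under pics/ and viewed, and the job is handed in when it is done.

```bash
ls; mkdir -p pics; python3 - <<'E'
from cell import arm
import cv2
print(arm.get_state(), arm.nose_length)
for n in ["scene","side","wrist"]:
    print(n,arm.camera_params(n))
    cv2.imwrite(f"pics/{n}0.png",arm.snapshot(n)[:,:,::-1])
E
```

```text
pics
{'clock': 0.0, 'joints': array([ 1.00889544,  0.47779354,  0.02235951,  1.5564698 , -0.0114962 ,
        1.10931025, -0.08308942]), 'qvel': array([-1.48912497e-03, -2.24614522e-03,  3.32815631e-04,  2.16933554e-03,
       -7.46168386e-04, -7.36396450e-05,  5.43856165e-04]), 'effort': array([-7.50286254e-04, -5.96461880e+01,  1.60727162e+00, -2.81200951e+01,
        1.22983221e-02,  9.36351222e-03, -3.60451270e-05]), 'eef_pos': array([ 0.29568651, -0.60626631,  0.30292264]), 'tcp_rot': array([-8.82595793e-04,  9.74366115e-01,  2.24966255e-01, -2.80951690e-04]), 'ft_force': array([0.07362363, 0.68033167, 0.12660742]), 'ft_torque': array([0.02026121, 0.00447989, 0.05522005]), 'grip_width': 0.08539700261752539} 0.0726
scene {'fovy': 47.97931073605322, 'cx': 317.6554842717159, 'cy': 241.41072006296224, 'rvec': array([ 0.7004444 ,  2.7237603 , -1.00499871]), 'tvec': array([ 0.43537347, -0.07612969,  1.68141015])}
side {'fovy': 45.95965600358444, 'cx': 318.91216563090734, 'cy': 250.13923098052805, 'rvec': array([ 0.07707141, -2.8950426 ,  1.12256932]), 'tvec': array([0.4213932 , 0.10313528, 1.55893671])}
wrist {'fovy': 65.70646984690485, 'cx': 323.3308184286601, 'cy': 247.14975327729275, 'rvec': array([-2.43408349,  1.52077095,  0.23941041]), 'tvec': array([-0.6748855 , -0.0400916 ,  0.38097073])}
```

View pics/scene0.png

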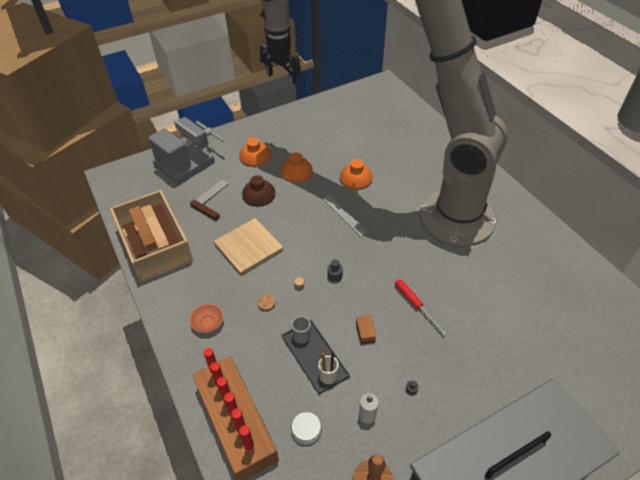

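View pics/side0.png

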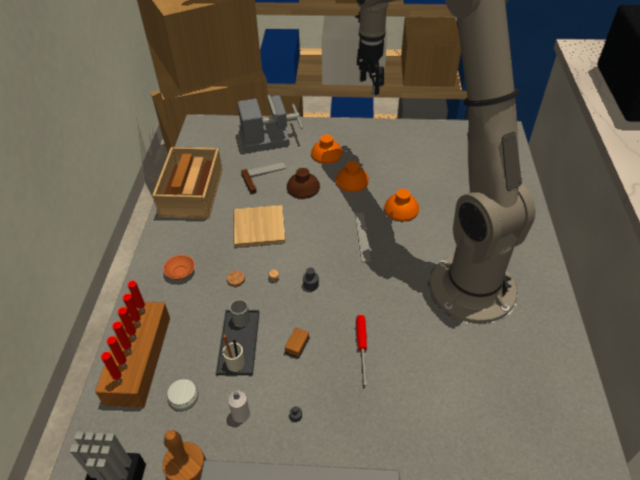

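View pics/wrist0.png

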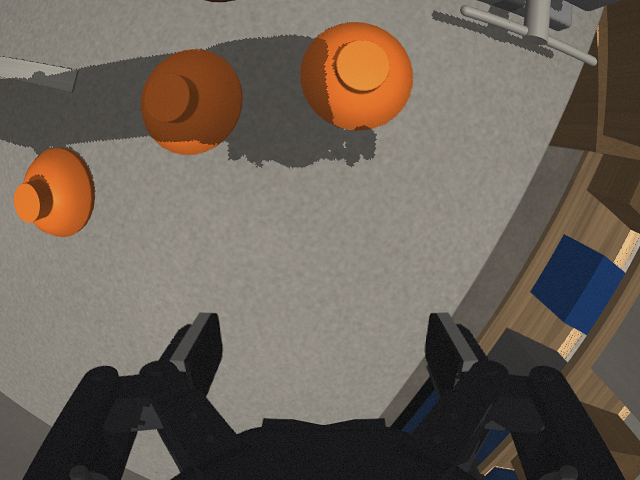

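The scene view shows the bowl at (258,190), the board at (248,245), the pad at (267,301), the drawer knob at (299,283) and the large weight at (335,270). The block is at (366,328), the caddy at (316,355), the glue at (368,408) and the small weight at (412,387). Next I'll write helpers and zoom in.

```bash
cat > h.py <<'E'
from cell import arm
import cv2, numpy as np
from scipy.spatial.transform import Rotation as Rn
def ray(p,uv):
    f=240/np.tan(np.radians(p["fovy"])/2)
    d=np.array([(uv[0]-p["cx"])/f,(uv[1]-p["cy"])/f,1.0])
    if p.get("fish"):
        r=np.hypot(d[0],d[1]); d=np.array([d[0]/r*np.sin(r),d[1]/r*np.sin(r),np.cos(r)]) if r>1e-9 else d
    R=cv2.Rodrigues(p["rvec"])[0]
    return -R.T@p["tvec"], R.T@d
def cp(n):
    p=dict(arm.camera_params(n)); p["fish"]=(n=="wrist"); return p
def onz(p,uv,z):
    o,d=ray(p,uv); return (o+d*(z-o[2])/d[2])
def proj(p,X):
    R=cv2.Rodrigues(p["rvec"])[0]; c=R@np.array(X)+p["tvec"]
    f=240/np.tan(np.radians(p["fovy"])/2)
    if p.get("fish"):
        r=np.hypot(c[0],c[1]); th=np.arctan2(r,c[2]); k=f*th/r if r>1e-9 else f/c[2]
        return np.array([p["cx"]+c[0]*k,p["cy"]+c[1]*k])
    return np.array([p["cx"]+f*c[0]/c[2],p["cy"]+f*c[1]/c[2]])
def tri(*obs):
    A=np.zeros((3,3));b=np.zeros(3)
    for p,uv in obs:
        o,d=ray(p,uv); d=d/np.linalg.norm(d); M=np.eye(3)-np.outer(d,d); A+=M;b+=M@o
    return np.linalg.solve(A,b)
def snap(n,name):
    p=cp(n); im=arm.snapshot(n)[:,:,::-1].copy(); cv2.imwrite(f"pics/{name}.png",im); return p,im
def yaw_tool(R): # tool x-axis yaw etc
    return R
# delta from current commanded (measured) tool pose to target: tool pointing down, jaw axis y at world angle jy
def delta(pos,jy=None,st=None):
    st=st or arm.get_state()
    q=st["tcp_rot"]; R=Rn.from_quat([q[1],q[2],q[3],q[0]]).as_matrix()
    d=R.T@(np.array(pos)-st["eef_pos"])*100
    out=dict(t=np.round(d,2))
    if jy is not None:
        best=None
        for a in (jy,jy+np.pi):
            y=np.array([np.cos(a),np.sin(a),0]); z=np.array([0,0,-1.]); x=np.cross(y,z)
            T=np.stack([x,y,z],1); rv=Rn.from_matrix(R.T@T).as_rotvec(degrees=True)
            if best is None or np.linalg.norm(rv)<np.linalg.norm(best): best=rv
            out.setdefault("alts",[]).append(np.round(rv,1))
        out["r"]=np.round(best,1)
    return out
E
python3 - <<'E'
import cv2
for n,b in [("scene",(180,140,450,440)),("side",(160,140,370,440))]:
    im=cv2.imread(f"pics/{n}0.png"); x0,y0,x1,y1=b
    c=cv2.resize(im[y0:y1,x0:x1],None,fx=2,fy=2,interpolation=cv2.INTER_CUBIC); cv2.imwrite(f"pics/{n}0z.png",c)
E
python3 - <<'E'
from h import *
S=cp("scene");D=cp("side")
for n,uvs,uvd,z in [("bowl",(258,190),(303,182),.03),("bowltop",(257,181),(303,173),.067),("pad",(267,301),(236,278),.012),("knob",(299,283),(273.5,275),.013),("weight",(335,270),(311,279),.03),("block",(366,328),(297,342),.02),("glue",(368,408),(239,406),.05),("sw",(412,387),(296,413),.015),("board",(248,245),(259,225),.018),("caddy",(316,355),(239,342),.01)]:
    print(n,tri((S,uvs),(D,uvd)).round(3),onz(S,uvs,z).round(3),onz(D,uvd,z).round(3))
E
```

```text
bowl [ 0.498 -0.401  0.017] [ 0.503 -0.386  0.03 ] [ 0.496 -0.387  0.03 ]
bowltop [ 0.496 -0.403  0.054] [ 0.501 -0.389  0.067] [ 0.495 -0.388  0.067]
pad [0.654 0.002 0.008] [0.655 0.004 0.012] [0.653 0.006 0.012]
knob [ 0.55  -0.009  0.012] [ 0.551 -0.007  0.013] [ 0.55  -0.009  0.013]
weight [0.443 0.008 0.021] [0.447 0.014 0.03 ] [0.443 0.015 0.03 ]
block [0.465 0.209 0.015] [0.466 0.211 0.02 ] [0.465 0.213 0.02 ]
glue [0.581 0.402 0.036] [0.585 0.408 0.05 ] [0.578 0.409 0.05 ]
sw [0.452 0.4   0.009] [0.454 0.403 0.015] [0.451 0.402 0.015]
board [ 0.618 -0.211  0.005] [ 0.621 -0.201  0.018] [ 0.615 -0.199  0.018]
caddy [0.614 0.21  0.004] [0.615 0.212 0.01 ] [0.613 0.214 0.01 ]
```

View pics/scene0z.png

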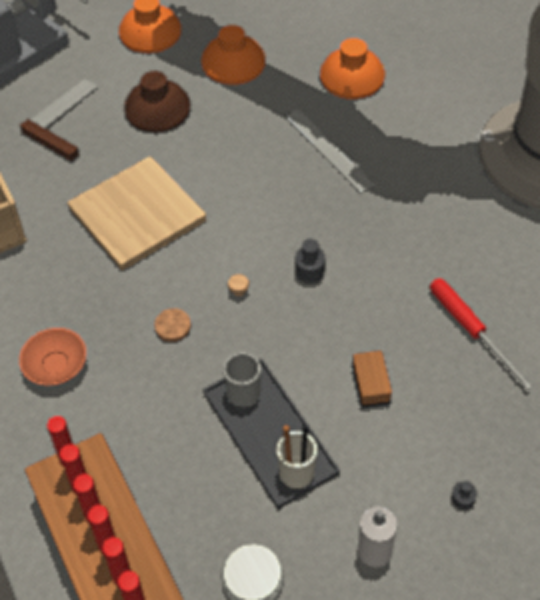

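View pics/side0z.png

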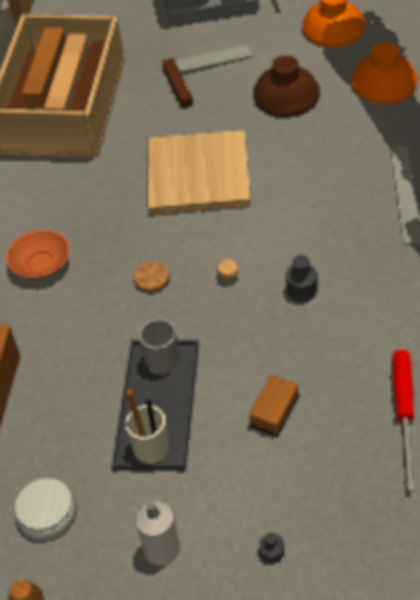

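The bowl is mouth down near (0.50,-0.39), next to the orange ones. The block lies wood up. I'll bring the wrist camera over the bowl and the board.

```bash
python3 - <<'E'
from h import *
p=cp("wrist"); st=arm.get_state(); q=st["tcp_rot"]; R=Rn.from_quat([q[1],q[2],q[3],q[0]]).as_matrix()
Rc=cv2.Rodrigues(p["rvec"])[0]; c=-Rc.T@p["tvec"]
print("cam in tool",R.T@(c-st["eef_pos"]), "axis",R.T@Rc[2])
print(delta([0.45,-0.31,0.33],-np.pi/2))
E
```

```text
cam in tool [ 0.07784509  0.00079115 -0.07098003] axis [-3.04698339e-01  1.44826735e-05  9.52448908e-01]
{'t': array([ 26.86, -19.88,  -2.66]), 'alts': [array([-0.1,  0. , 26. ]), array([-0.00e+00, -1.00e-01, -1.54e+02])], 'r': array([-0.1,  0. , 26. ])}
```

```bash
python3 -m creep '[{"tx":4,"ty":-3,"tz":-0.5,"rz":5},{"tx":8,"ty":-6,"tz":-1,"rz":10},{"tx":12,"ty":-9,"tz":-2,"rz":15},{"tx":16,"ty":-12,"tz":-2.7,"rz":20},{"tx":20,"ty":-15,"tz":-2.7,"rz":26},{"tx":24,"ty":-18,"tz":-2.7,"rz":26},{"tx":26.9,"ty":-19.9,"tz":-2.7,"rz":26},{"tx":26.9,"ty":-19.9,"tz":-2.7,"rz":26},{"tx":26.9,"ty":-19.9,"tz":-2.7,"rz":26},{"tx":26.9,"ty":-19.9,"tz":-2.7,"rz":26}]'
python3 - <<'E'
from h import *
p,im=snap("wrist","w1"); print(arm.get_state()["eef_pos"],np.abs(arm.get_state()["qvel"]).max())
import pickle; pickle.dump(p,open("w1.pkl","wb"))
E
```

```text
[ 0.29579875 -0.60644941  0.30329137] 0.004011673001419954validation failed for argument at $[0]...
```

View pics/w1.png

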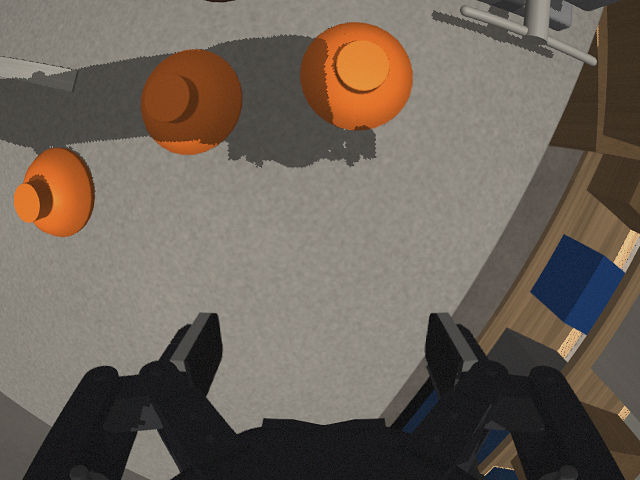

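The image is unchanged because the move was refused. Every row probably needs all its keys.

```bash
python3 -m creep '[{"tx":4,"ty":-3,"tz":-0.5,"rx":0,"ry":0,"rz":5,"claw":0},{"tx":8,"ty":-6,"tz":-1,"rx":0,"ry":0,"rz":10,"claw":0},{"tx":12,"ty":-9,"tz":-2,"rx":0,"ry":0,"rz":15,"claw":0},{"tx":16,"ty":-12,"tz":-2.7,"rx":0,"ry":0,"rz":20,"claw":0},{"tx":20,"ty":-15,"tz":-2.7,"rx":0,"ry":0,"rz":26,"claw":0},{"tx":24,"ty":-18,"tz":-2.7,"rx":0,"ry":0,"rz":26,"claw":0},{"tx":26.9,"ty":-19.9,"tz":-2.7,"rx":0,"ry":0,"rz":26,"claw":0},{"tx":26.9,"ty":-19.9,"tz":-2.7,"rx":0,"ry":0,"rz":26,"claw":0},{"tx":26.9,"ty":-19.9,"tz":-2.7,"rx":0,"ry":0,"rz":26,"claw":0},{"tx":26.9,"ty":-19.9,"tz":-2.7,"rx":0,"ry":0,"rz":26,"claw":0},{"tx":26.9,"ty":-19.9,"tz":-2.7,"rx":0,"ry":0,"rz":26,"claw":0}]'
python3 - <<'E'
from h import *
p,im=snap("wrist","w2"); print(arm.get_state()["eef_pos"],np.abs(arm.get_state()["qvel"]).max())
import pickle; pickle.dump(p,open("w2.pkl","wb"))
E
```

```text
clock: 1.3
eef_pos: [0.4495, -0.3115, 0.3308]
tcp_rot: [0.0, 1.0, -0.001, -0.0]
ft_force: [-0.4, -0.2, -0.3]
grip_width: 0.0857
[ 0.44960069 -0.31130463  0.33079901] 0.005755881113419126
```

View pics/w2.png

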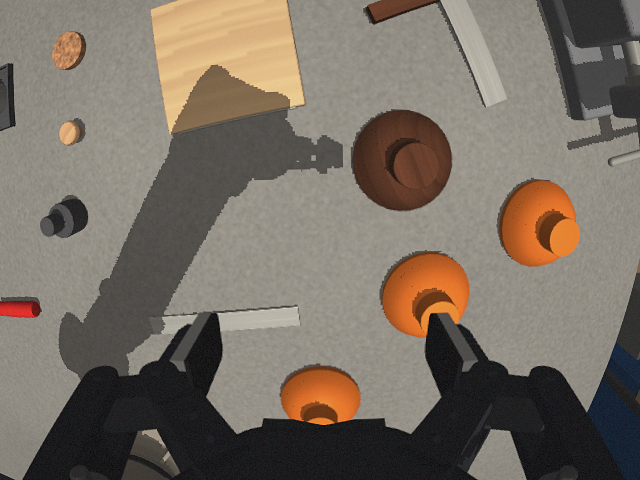

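The view shows the bowl with its rim around (402,160) and foot top around (415,166). The board's front edge runs from (172,133) to (303,104). I'll measure both.

```bash
cat >> h.py <<'E'
def circfit(P):
    P=np.asarray(P); A=np.c_[2*P,np.ones(len(P))]; s=np.linalg.lstsq(A,(P**2).sum(1),rcond=None)[0]
    return s[0],s[1],np.sqrt(s[2]+s[0]**2+s[1]**2)
def big(mask,near):
    cs,_=cv2.findContours(mask.astype(np.uint8)*255,cv2.RETR_EXTERNAL,cv2.CHAIN_APPROX_NONE)
    cs=[c for c in cs if cv2.contourArea(c)>60]
    return min(cs,key=lambda c:abs(cv2.pointPolygonTest(c,near,True)) if cv2.pointPolygonTest(c,near,False)<0 else -cv2.contourArea(c))
E
python3 - <<'E'
from h import *
import pickle
p=pickle.load(open("w2.pkl","rb")); im=cv2.imread("pics/w2.png"); hsv=cv2.cvtColor(im,cv2.COLOR_BGR2HSV)
print("bowl hsv",hsv[130,390],hsv[166,415],"board",hsv[40,240],hsv[110,250],"table",hsv[60,330])
m=(hsv[...,1]>90)&(hsv[...,2]<140)&(hsv[...,0]<15)
c=big(m,(402,160)); P=np.array([onz(p,q,0)[:2] for q in c[:,0].astype(float)])
print("rim",circfit(P),cv2.contourArea(c))
# board
m=(hsv[...,0]>10)&(hsv[...,0]<25)&(hsv[...,1]>80)
m=cv2.morphologyEx(m.astype(np.uint8),cv2.MORPH_CLOSE,np.ones((7,7)))
c=big(m,(240,60)); print(cv2.contourArea(c))
z=cv2.resize(im[0:220,130:470],None,fx=2.3,fy=2.3,interpolation=cv2.INTER_CUBIC); cv2.imwrite("pics/w2z.png",z)
P=np.array([onz(p,q,0.018)[:2] for q in c[:,0].astype(float) if q[1]>1])
r=cv2.minAreaRect((P*1000).astype(np.float32)); print(r)
v=cv2.imwrite("pics/mask.png",m*255)
E
```

```text
bowl hsv [ 10 144  87] [ 10 137  91] board [ 16 105 218] [ 18 101 134] table [ 24  26 147]
rim (np.float64(0.49795701738860154), np.float64(-0.3993424695100602), np.float64(0.055049045559695704)) 7597.0
16312.0
((618.8531494140625, -208.156982421875), (151.43795776367188, 149.81642150878906), 9.419286727905273)
```

View pics/w2z.png

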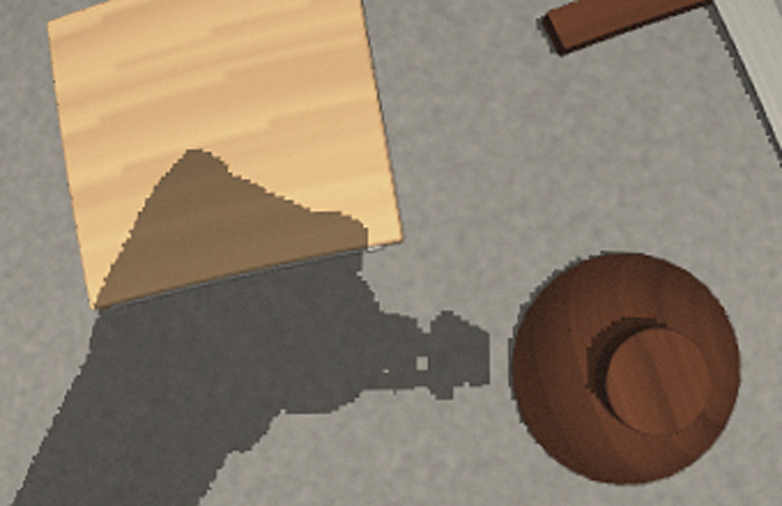

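```bash
python3 - <<'E'
from h import *
import pickle
p=pickle.load(open("w2.pkl","rb"))
a=onz(p,(171.3,133.5),.018);b=onz(p,(304.8,104.3),.018); print(a,b,np.linalg.norm(a-b)); d=(a-b)[:2]; d/=np.linalg.norm(d); n=np.array([d[1],-d[0]])
print("yaw",np.degrees(np.arctan2(n[1],n[0])),"centre",(a+b)[:2]/2+.075*n)
print("foot top",onz(p,(417,165.7),.067))
print("orange", onz(p,(425,295),.0), onz(p,(541,222),0))
print(delta([.498,-.399,.119],-np.pi/2))
E
```

```text
[ 0.5334705  -0.14924956  0.018     ] [ 0.55648755 -0.29387921  0.018     ] 0.14644972190431502
yaw 9.042494979907255 centre [ 0.61904693 -0.20977686]
foot top [ 0.49856978 -0.39821769  0.067     ]
orange [ 0.33720254 -0.43628964  0.        ] [ 0.43140336 -0.58581598  0.        ]
{'t': array([ 4.87,  8.75, 21.18]), 'alts': [array([ 0. ,  0. , -0.2]), array([  0. ,  -0. , 179.8])], 'r': array([ 0. ,  0. , -0.2])}
```

```bash
python3 -m creep '[{"tx":2.4,"ty":4.4,"tz":2,"rx":0,"ry":0,"rz":0,"claw":0},{"tx":4.9,"ty":8.8,"tz":4,"rx":0,"ry":0,"rz":0,"claw":0},{"tx":4.9,"ty":8.8,"tz":8,"rx":0,"ry":0,"rz":0,"claw":0},{"tx":4.9,"ty":8.8,"tz":12,"rx":0,"ry":0,"rz":0,"claw":0},{"tx":4.9,"ty":8.8,"tz":15,"rx":0,"ry":0,"rz":0,"claw":0},{"tx":4.9,"ty":8.8,"tz":15,"rx":0,"ry":0,"rz":0,"claw":0},{"tx":4.9,"ty":8.8,"tz":15,"rx":0,"ry":0,"rz":0,"claw":0}]'
python3 - <<'E'
from h import *
p,im=snap("wrist","w3"); print(delta([.498,-.399,.119],-np.pi/2))
E
```

```text
clock: 2.05
eef_pos: [0.4992, -0.3987, 0.1812]
tcp_rot: [-0.0, 1.0, -0.001, -0.0]
ft_force: [0.5, 0.1, 0.4]
grip_width: 0.0854
{'t': array([-0.2 , -0.01,  6.35]), 'alts': [array([ 0.1, -0.1, -0.1]), array([-2.000e-01, -1.000e-01,  1.799e+02])], 'r': array([ 0.1, -0.1, -0.1])}
```

View pics/w3.png

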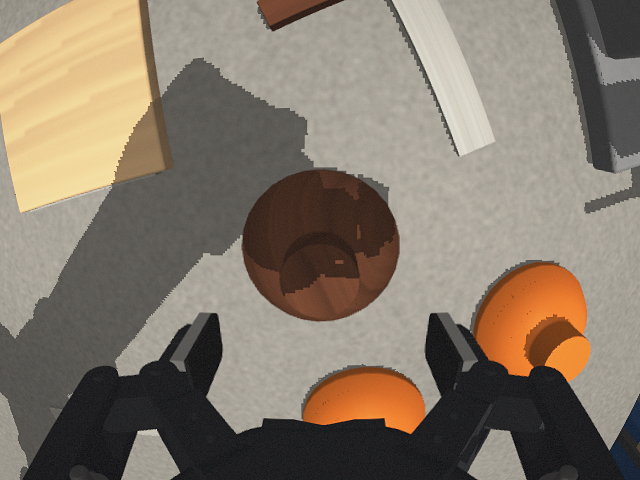

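The foot sits at column 320, centred between the fingers, and there is room around them. I'll descend and grip.

```bash
python3 -m creep '[{"tx":-0.1,"ty":0,"tz":2.5,"rx":0,"ry":0,"rz":0,"claw":0},{"tx":-0.1,"ty":0,"tz":4.5,"rx":0,"ry":0,"rz":0,"claw":0},{"tx":-0.1,"ty":0,"tz":6,"rx":0,"ry":0,"rz":0,"claw":0},{"tx":-0.1,"ty":0,"tz":6.2,"rx":0,"ry":0,"rz":0,"claw":0},{"tx":-0.1,"ty":0,"tz":6.2,"rx":0,"ry":0,"rz":0,"claw":60},{"tx":-0.1,"ty":0,"tz":6.2,"rx":0,"ry":0,"rz":0,"claw":255},{"tx":-0.1,"ty":0,"tz":6.2,"rx":0,"ry":0,"rz":0,"claw":255},{"tx":-0.1,"ty":0,"tz":6.2,"rx":0,"ry":0,"rz":0,"claw":255},{"tx":-0.1,"ty":0,"tz":6.2,"rx":0,"ry":0,"rz":0,"claw":255},{"tx":-0.1,"ty":0,"tz":6.2,"rx":0,"ry":0,"rz":0,"claw":255},{"tx":-0.1,"ty":0,"tz":6.2,"rx":0,"ry":0,"rz":0,"claw":255}]'
```

```text
clock: 3.2
eef_pos: [0.4992, -0.3983, 0.1206]
tcp_rot: [0.001, 1.0, -0.0, 0.001]
ft_force: [-1.6, 1.0, 6.7]
grip_width: 0.0421
```

Gripped at 42 mm. I'll lift and move over the board.

```bash
python3 -m creep '[{"tx":0,"ty":0,"tz":-1,"rx":0,"ry":0,"rz":0,"claw":255},{"tx":0,"ty":0,"tz":-3,"rx":0,"ry":0,"rz":0,"claw":255},{"tx":0,"ty":0,"tz":-6,"rx":0,"ry":0,"rz":0,"claw":255},{"tx":2,"ty":-3,"tz":-9,"rx":0,"ry":0,"rz":0,"claw":255},{"tx":4,"ty":-6,"tz":-12,"rx":0,"ry":0,"rz":0,"claw":255},{"tx":4,"ty":-9,"tz":-12,"rx":0,"ry":0,"rz":0,"claw":255},{"tx":4,"ty":-12,"tz":-12,"rx":0,"ry":0,"rz":0,"claw":255},{"tx":4,"ty":-12,"tz":-12,"rx":0,"ry":0,"rz":0,"claw":255},{"tx":4,"ty":-12,"tz":-12,"rx":0,"ry":0,"rz":0,"claw":255},{"tx":4,"ty":-12,"tz":-12,"rx":0,"ry":0,"rz":0,"claw":255}]'
python3 - <<'E'
from h import *
import pickle
p,im=snap("wrist","w4"); pickle.dump(p,open("w4.pkl","wb")); print(arm.get_state()["eef_pos"])
print(delta([.619,-.209,.22],-np.pi/2))
E
```

```text
clock: 4.2
eef_pos: [0.5381, -0.2791, 0.2393]
tcp_rot: [0.0, 1.0, -0.001, 0.0]
ft_force: [-0.4, -1.3, -1.2]
grip_width: 0.0417
[ 0.53804862 -0.27933604  0.23911813]
{'t': array([ 8.08, -7.05,  1.91]), 'alts': [array([ 0. ,  0. , -0.1]), array([ 0.000e+00, -1.000e-01,  1.799e+02])], 'r': array([ 0. ,  0. , -0.1])}
```

View pics/w4.png

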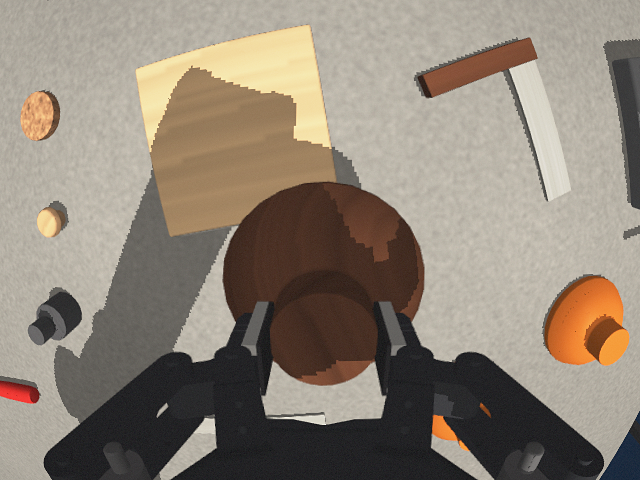

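The view shows the held bowl and the board, with corners at (136,70), (311,26) and (170,236). I'll fit the board edges and the bowl rim.

```bash
python3 - <<'E'
from h import *
import pickle
p=pickle.load(open("w4.pkl","rb")); im=cv2.imread("pics/w4.png"); hsv=cv2.cvtColor(im,cv2.COLOR_BGR2HSV)
m=(hsv[...,0]>10)&(hsv[...,0]<25)&(hsv[...,1]>75)&(hsv[...,2]>105)
m=cv2.morphologyEx(m.astype(np.uint8),cv2.MORPH_OPEN,np.ones((3,3)))
c=big(m,(240,100))[:,0].astype(float)
P=np.array([onz(p,q,.018)[:2] for q in c])
th=np.radians(9.2); ex=np.array([np.cos(th),np.sin(th)]); ey=np.array([-ex[1],ex[0]])
for it in range(2):
  C=np.array([.619,-.209]); L=np.c_[(P-C)@ex,(P-C)@ey]*1000
  out={}
  for nm,i,v in [("back",0,75),("front",0,-75),("left",1,75),("right",1,-75)]:
    s=(abs(L[:,i]-v)<6)&(abs(L[:,1-i])<65)
    if s.sum()<10: continue
    k=np.polyfit(L[s,1-i],L[s,i],1); res=L[s,i]-np.polyval(k,L[s,1-i]); s2=np.where(s)[0][abs(res)<1]; k=np.polyfit(L[s2,1-i],L[s2,i],1)
    print(nm,len(s2),"slope deg",np.degrees(k[0]).round(2),"off",k[1].round(2), L[s2,1-i].min().round(),L[s2,1-i].max().round())
m=(hsv[...,1]>90)&(hsv[...,2]<125)&(hsv[...,0]<14)
c=big(m,(320,270))[:,0].astype(float); c=c[(c[:,1]<285)]
P=np.array([onz(p,q,.1185)[:2] for q in c]); s=circfit(P)
for _ in range(4):
    P=P[abs(np.hypot(P[:,0]-s[0],P[:,1]-s[1])-s[2])<.0015]; s=circfit(P)
print("rim",s,len(P))
E
```

```text
back 99 slope deg -0.21 off 73.83 -64.0 16.0
front 59 slope deg -0.64 off -74.07 8.0 65.0
left 101 slope deg -0.24 off 74.86 -65.0 45.0
right 123 slope deg 0.1 off -73.15 -55.0 65.0
back 99 slope deg -0.21 off 73.83 -64.0 16.0
front 59 slope deg -0.64 off -74.07 8.0 65.0
left 101 slope deg -0.24 off 74.86 -65.0 45.0
right 123 slope deg 0.1 off -73.15 -55.0 65.0
rim (np.float64(0.5332401286839832), np.float64(-0.28001712379622434), np.float64(0.05694742934172313)) 296
```

The board centre is about (0.619,-0.208) with yaw 9.2°. I'll move over it.

```bash
python3 -m creep '[{"tx":4,"ty":-3.5,"tz":0,"rx":0,"ry":0,"rz":0,"claw":255},{"tx":8,"ty":-7,"tz":0,"rx":0,"ry":0,"rz":0,"claw":255},{"tx":8.2,"ty":-7.1,"tz":3,"rx":0,"ry":0,"rz":0,"claw":255},{"tx":8.2,"ty":-7.1,"tz":6,"rx":0,"ry":0,"rz":0,"claw":255},{"tx":8.2,"ty":-7.1,"tz":8,"rx":0,"ry":0,"rz":0,"claw":255},{"tx":8.2,"ty":-7.1,"tz":8.5,"rx":0,"ry":0,"rz":0,"claw":255},{"tx":8.2,"ty":-7.1,"tz":8.5,"rx":0,"ry":0,"rz":0,"claw":255},{"tx":8.2,"ty":-7.1,"tz":8.5,"rx":0,"ry":0,"rz":0,"claw":255}]'
python3 - <<'E'
from h import *
p,im=snap("side","s5"); z=cv2.resize(im[150:300,180:360],None,fx=4,fy=4,interpolation=cv2.INTER_CUBIC); cv2.imwrite("pics/s5z.png",z)
print(delta([.6195,-.208,.139],-np.pi/2))
E
```

```text
clock: 5.05
eef_pos: [0.6211, -0.2078, 0.1551]
tcp_rot: [0.0, 1.0, -0.001, 0.001]
ft_force: [-0.2, 0.9, -0.4]
grip_width: 0.0416
{'t': array([-0.18,  0.03,  1.65]), 'alts': [array([ 0. , -0.1, -0. ]), array([-2.0e-01, -1.0e-01,  1.8e+02])], 'r': array([ 0. , -0.1, -0. ])}
```

View pics/s5z.png

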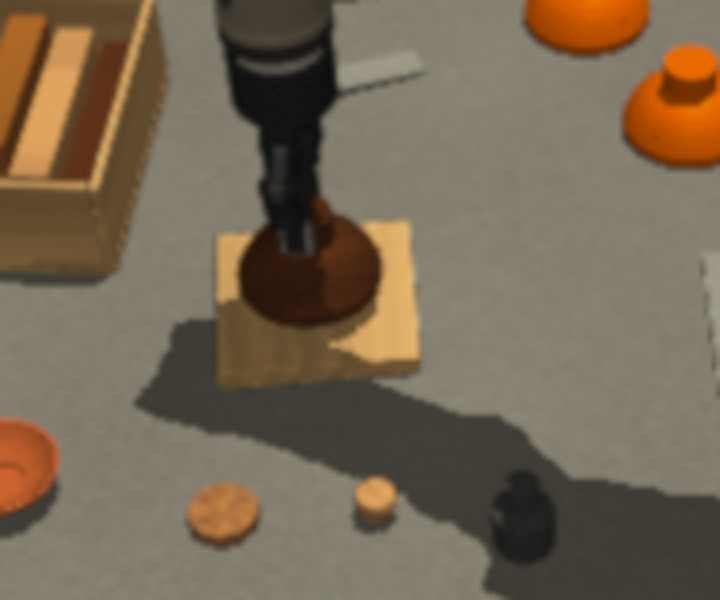

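The bowl is level above the board. I'll lower and release.

```bash
python3 -m creep '[{"tx":-0.1,"ty":0,"tz":0.8,"rx":0,"ry":0,"rz":0,"claw":255},{"tx":-0.1,"ty":0,"tz":1.4,"rx":0,"ry":0,"rz":0,"claw":255},{"tx":-0.1,"ty":0,"tz":1.6,"rx":0,"ry":0,"rz":0,"claw":255},{"tx":-0.1,"ty":0,"tz":1.6,"rx":0,"ry":0,"rz":0,"claw":255},{"tx":-0.1,"ty":0,"tz":1.6,"rx":0,"ry":0,"rz":0,"claw":255}]'
```

```text
clock: 5.6
eef_pos: [0.6192, -0.207, 0.1387]
tcp_rot: [0.0, 1.0, -0.0, -0.0]
ft_force: [-3.7, 0.8, 6.3]
grip_width: 0.0418
```

```bash
python3 -m creep '[{"tx":0,"ty":0,"tz":0,"rx":0,"ry":0,"rz":0,"claw":60},{"tx":0,"ty":0,"tz":0,"rx":0,"ry":0,"rz":0,"claw":0},{"tx":0,"ty":0,"tz":0,"rx":0,"ry":0,"rz":0,"claw":0},{"tx":0,"ty":0,"tz":0,"rx":0,"ry":0,"rz":0,"claw":0},{"tx":0,"ty":0,"tz":-2,"rx":0,"ry":0,"rz":0,"claw":0},{"tx":0,"ty":0,"tz":-6,"rx":0,"ry":0,"rz":0,"claw":0},{"tx":-1,"ty":-4,"tz":-10,"rx":0,"ry":0,"rz":0,"claw":0},{"tx":-2,"ty":-8,"tz":-14,"rx":0,"ry":0,"rz":0,"claw":0},{"tx":-3,"ty":-12,"tz":-18,"rx":0,"ry":0,"rz":0,"claw":0},{"tx":-4,"ty":-16,"tz":-18,"rx":0,"ry":0,"rz":0,"claw":0},{"tx":-4,"ty":-18,"tz":-18,"rx":0,"ry":0,"rz":0,"claw":0},{"tx":-4,"ty":-18,"tz":-18,"rx":0,"ry":0,"rz":0,"claw":0},{"tx":-4,"ty":-18,"tz":-18,"rx":0,"ry":0,"rz":0,"claw":0},{"tx":-4,"ty":-18,"tz":-18,"rx":0,"ry":0,"rz":0,"claw":0}]'
python3 - <<'E'
from h import *
import pickle
p,im=snap("wrist","w6"); pickle.dump(p,open("w6.pkl","wb")); print(arm.get_state()["eef_pos"])
p,im=snap("scene","c6")
E
```

```text
clock: 7.0
eef_pos: [0.5794, -0.0285, 0.3175]
tcp_rot: [0.0, 1.0, -0.001, -0.0]
ft_force: [0.0, -0.2, -0.8]
grip_width: 0.0855
[ 0.57942511 -0.02869924  0.31741372]
```

View pics/w6.png

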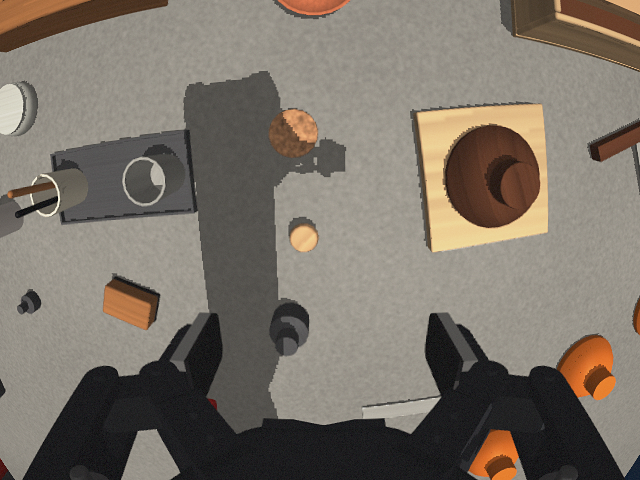

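A good overview. The bowl is on the board at (492,177), the pad at (294,133), the weight at (289,327), the block at (131,302) and the caddy at (125,177). I'll measure.

```bash
python3 - <<'E'
from h import *
import pickle
p=pickle.load(open("w6.pkl","rb")); im=cv2.imread("pics/w6.png"); hsv=cv2.cvtColor(im,cv2.COLOR_BGR2HSV)
def circ(m,near,z,tol=.0015):
    c=big(m,near)[:,0].astype(float); P=np.array([onz(p,q,z)[:2] for q in c]); s=circfit(P)
    for _ in range(5):
        P=P[abs(np.hypot(P[:,0]-s[0],P[:,1]-s[1])-s[2])<tol]; s=circfit(P)
    return np.round(s,4),len(P),len(c)
m=(hsv[...,1]>90)&(hsv[...,2]<125)&(hsv[...,0]<14)
print("rim",circ(m,(492,177),.018))
m=(hsv[...,0]>10)&(hsv[...,0]<25)&(hsv[...,1]>75)&(hsv[...,2]>105)
c=big(m,(430,150))[:,0].astype(float)
P=np.array([onz(p,q,.018)[:2] for q in c])
th=np.radians(9.2); ex=np.array([np.cos(th),np.sin(th)]); ey=np.array([-ex[1],ex[0]])
C=np.array([.619,-.208]); L=np.c_[(P-C)@ex,(P-C)@ey]*1000
for nm,i,v in [("back",0,75),("front",0,-75),("left",1,75),("right",1,-75)]:
    s=(abs(L[:,i]-v)<6)&(abs(L[:,1-i])<65)
    if s.sum()<10: continue
    k=np.polyfit(L[s,1-i],L[s,i],1); res=L[s,i]-np.polyval(k,L[s,1-i]); s2=np.where(s)[0][abs(res)<1]; k=np.polyfit(L[s2,1-i],L[s2,i],1)
    print(nm,len(s2),"slope deg",np.degrees(k[0]).round(2),"off",k[1].round(2))
print(hsv[150,285],hsv[125,305],hsv[330,300],hsv[305,130],hsv[200,120])
m=(hsv[...,1]>80)&(hsv[...,0]<16)
m=cv2.morphologyEx(m.astype(np.uint8),cv2.MORPH_CLOSE,np.ones((3,3)))
print("pad z12",circ(m,(294,133),.012),"z6",circ(m,(294,133),.006))
m2=(hsv[...,1]>80)&(hsv[...,0]<25)
print("knob",circ(m2,(304,236),.02))
c=big(m,(131,302)); P=np.array([onz(p,q,.03)[:2] for q in c[:,0].astype(float)])*1000
print("block",cv2.minAreaRect(P.astype(np.float32)))
for x0,y0,x1,y1,n in [(220,260,360,370,"a"),(20,110,220,340,"b"),(400,80,570,270,"c")]:
    cv2.imwrite(f"pics/w6{n}.png",cv2.resize(im[y0:y1,x0:x1],None,fx=3,fy=3,interpolation=cv2.INTER_CUBIC))
E
```

```text
rim (array([ 0.6175, -0.2127,  0.056 ]), 213, 287)
back 109 slope deg -0.04 off 74.02
front 98 slope deg -0.14 off -74.18
left 123 slope deg 0.13 off 74.86
right 113 slope deg 0.08 off -73.64
[ 12 121 137] [ 13 127 191] [165   5  93] [ 13 153 188] [15  6 89]
pad z12 (array([0.6569, 0.0009, 0.0242]), 137, 137) z6 (array([0.6569, 0.0014, 0.0246]), 137, 137)
knob (array([ 0.5502, -0.009 ,  0.0147]), 79, 79)
block ((471.7581787109375, 203.15988159179688), (72.53160858154297, 53.17727279663086), 69.60572052001953)
```

View pics/w6a.png

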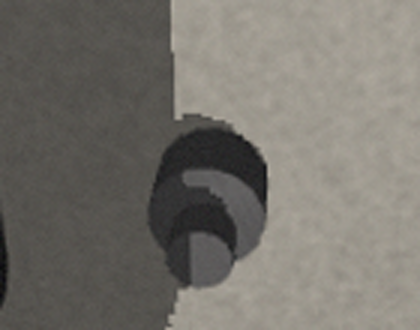

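View pics/w6b.png

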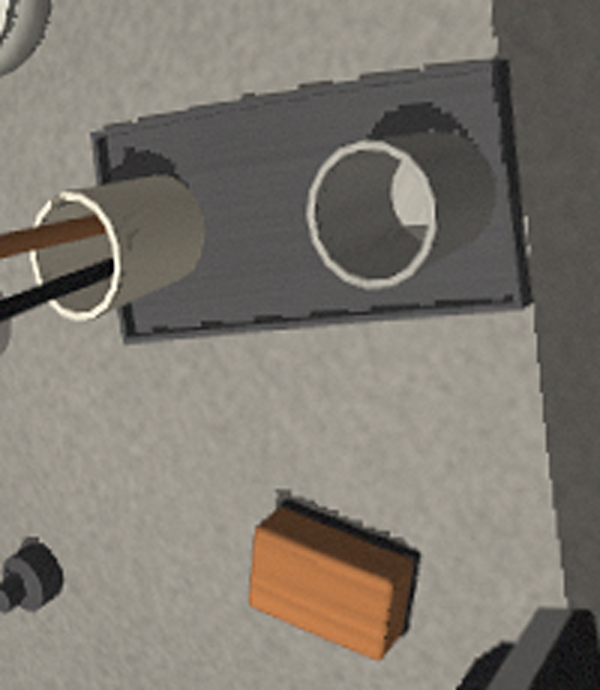

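```bash
python3 - <<'E'
from h import *
from scipy.optimize import least_squares
import pickle
p=pickle.load(open("w6.pkl","rb")); im=cv2.imread("pics/w6.png"); hsv=cv2.cvtColor(im,cv2.COLOR_BGR2HSV)
m=(hsv[...,1]>90)&(hsv[...,2]<125)&(hsv[...,0]<14)
c=big(m,(492,177))[:,0].astype(float); 
for sel in (c[:,0]<520, c[:,0]<500,c[:,0]<480):
    P=np.array([onz(p,q,.018)[:2] for q in c[sel]])
    f=lambda x:np.hypot(P[:,0]-x[0],P[:,1]-x[1])-.055
    r=least_squares(f,[.618,-.21],loss="soft_l1",f_scale=.0005); print(r.x,r.cost,np.abs(f(r.x)).mean())
# scene & side
S=cp("scene"); im=cv2.imread("pics/c6.png"); hs=cv2.cvtColor(im,cv2.COLOR_BGR2HSV)
cv2.imwrite("pics/c6z.png",cv2.resize(im[190:330,180:350],None,fx=4,fy=4,interpolation=cv2.INTER_CUBIC))
E
```

```text
[ 0.61765646 -0.21124169] 3.457158240096176e-05 0.000601809387641909
[ 0.61770737 -0.21106358] 2.1398188790292733e-05 0.0005090712633805623
[ 0.61797685 -0.2110346 ] 1.6209805950906226e-05 0.0005116897539559789
```

View pics/w6c.png

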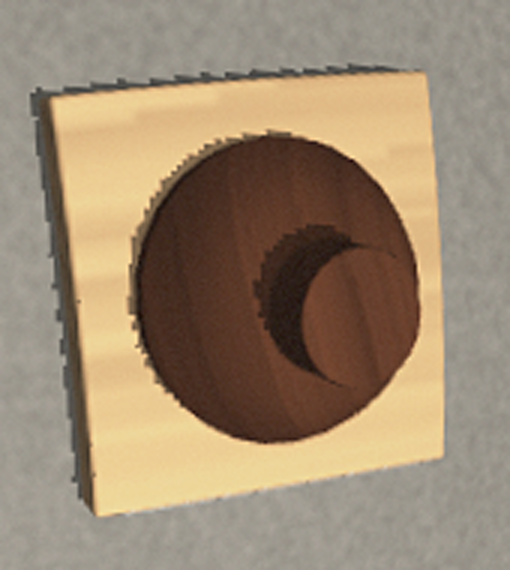

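View pics/c6z.png

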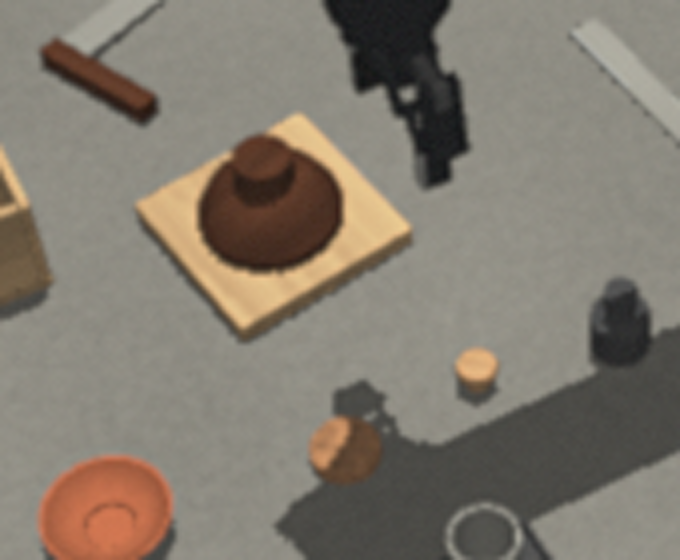

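The bowl stands about 3 mm off the board centre, which is acceptable. Next is the pad.

```bash
python3 - <<'E'
from h import *
import pickle
p=pickle.load(open("w6.pkl","rb"));print("foot",onz(p,(520.3,185),.085))
print(delta([.657,.001,.12],-np.pi/2))
E
python3 -m creep '[{"tx":3,"ty":-1,"tz":3,"rx":0,"ry":0,"rz":0,"claw":70},{"tx":6,"ty":-2,"tz":7,"rx":0,"ry":0,"rz":0,"claw":70},{"tx":7.8,"ty":-3,"tz":11,"rx":0,"ry":0,"rz":0,"claw":70},{"tx":7.8,"ty":-3,"tz":15,"rx":0,"ry":0,"rz":0,"claw":70},{"tx":7.8,"ty":-3,"tz":18,"rx":0,"ry":0,"rz":0,"claw":70},{"tx":7.8,"ty":-3,"tz":19.7,"rx":0,"ry":0,"rz":0,"claw":70},{"tx":7.8,"ty":-3,"tz":19.7,"rx":0,"ry":0,"rz":0,"claw":70},{"tx":7.8,"ty":-3,"tz":19.7,"rx":0,"ry":0,"rz":0,"claw":70}]'
python3 - <<'E'
from h import *
import pickle
p,im=snap("wrist","w7"); pickle.dump(p,open("w7.pkl","wb")); print(arm.get_state()["eef_pos"])
hsv=cv2.cvtColor(im,cv2.COLOR_BGR2HSV)
E
```

```text
foot [ 0.61900073 -0.2076112   0.085     ]
{'t': array([ 7.76, -3.  , 19.73]), 'alts': [array([ 0. ,  0. , -0.1]), array([ 1.000e-01, -1.000e-01,  1.799e+02])], 'r': array([ 0. ,  0. , -0.1])}
clock: 7.9
eef_pos: [0.6582, 0.0025, 0.1218]
tcp_rot: [0.0, 1.0, -0.0, 0.001]
ft_force: [0.2, -0.1, 0.0]
grip_width: 0.0621
[0.65865636 0.00269676 0.12270399]
```

View pics/w7.png

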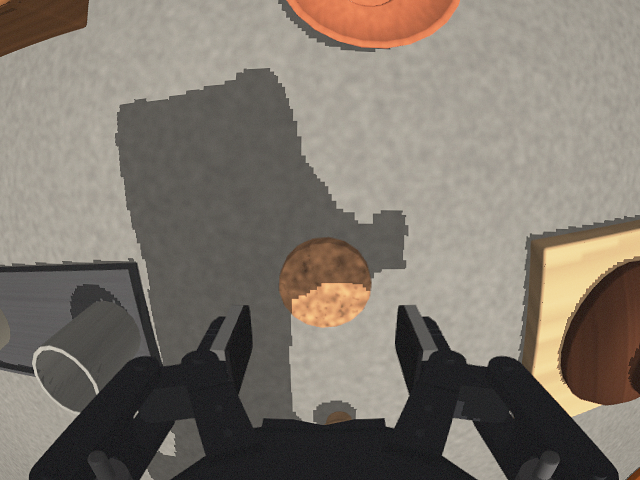

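The view shows the pad at (325,283) between the pads, whose tips are at (249,306) and (397,306).

```bash
python3 - <<'E'
from h import *
import pickle
p=pickle.load(open("w7.pkl","rb")); im=cv2.imread("pics/w7.png"); hsv=cv2.cvtColor(im,cv2.COLOR_BGR2HSV)
st=arm.get_state(); q=st["tcp_rot"]; R=Rn.from_quat([q[1],q[2],q[3],q[0]]).as_matrix()
o,a=ray(p,(250,306)); _,b=ray(p,(397,306))
a=R.T@a;b=R.T@b;o=R.T@(o-st["eef_pos"])
k=.0621/(a/np.linalg.norm(a[[0,2]])-b/np.linalg.norm(b[[0,2]]))[1]
print("tip tool frame",o+abs(k)*a/np.linalg.norm(a[[0,2]]),o+abs(k)*b/np.linalg.norm(b[[0,2]]))
m=(hsv[...,1]>80)&(hsv[...,0]<16); m=cv2.morphologyEx(m.astype(np.uint8),cv2.MORPH_CLOSE,np.ones((3,3)))
c=big(m,(325,283))[:,0].astype(float)
for z in (.012,.006): print(np.round(circfit(np.array([onz(p,q,z)[:2] for q in c])),4),len(c))
print(delta([.658,.003,.077],-np.pi/2))
E
```

```text
tip tool frame [ 0.00716442 -0.02991343  0.06862424] [0.00715199 0.03218657 0.06861789]
[0.6579 0.001  0.0251] 258
[0.6553 0.001  0.0259] 258
{'t': array([-0.08, -0.03,  4.57]), 'alts': [array([-0. , -0.2, -0. ]), array([ -0.3,   0. , 180. ])], 'r': array([-0. , -0.2, -0. ])}
```

```bash
python3 -m creep '[{"tx":-0.1,"ty":0.1,"tz":2,"rx":0,"ry":0,"rz":0,"claw":70},{"tx":-0.1,"ty":0.1,"tz":3.8,"rx":0,"ry":0,"rz":0,"claw":70},{"tx":-0.1,"ty":0.1,"tz":4.5,"rx":0,"ry":0,"rz":0,"claw":70},{"tx":-0.1,"ty":0.1,"tz":4.7,"rx":0,"ry":0,"rz":0,"claw":70},{"tx":-0.1,"ty":0.1,"tz":4.7,"rx":0,"ry":0,"rz":0,"claw":70}]'
```

```text
clock: 8.45
eef_pos: [0.6566, 0.0021, 0.0741]
tcp_rot: [0.0, 1.0, -0.0, 0.0]
ft_force: [0.0, 0.0, 0.3]
grip_width: 0.062
```

```bash
python3 -m creep '[{"tx":0.1,"ty":0,"tz":0,"rx":0,"ry":0,"rz":0,"claw":90},{"tx":0.1,"ty":0,"tz":0,"rx":0,"ry":0,"rz":0,"claw":255},{"tx":0.1,"ty":0,"tz":0,"rx":0,"ry":0,"rz":0,"claw":255},{"tx":0.1,"ty":0,"tz":0,"rx":0,"ry":0,"rz":0,"claw":255},{"tx":0.1,"ty":0,"tz":0,"rx":0,"ry":0,"rz":0,"claw":255},{"tx":0.1,"ty":0,"tz":0,"rx":0,"ry":0,"rz":0,"claw":255}]'
```

```text
clock: 9.05
eef_pos: [0.6583, 0.0022, 0.0754]
tcp_rot: [-0.0, 1.0, -0.0, 0.001]
ft_force: [-2.7, 0.2, 4.5]
grip_width: 0.0468
```

```bash
python3 -m creep '[{"tx":0,"ty":0,"tz":-1,"rx":0,"ry":0,"rz":0,"claw":255},{"tx":0,"ty":0,"tz":-4,"rx":0,"ry":0,"rz":0,"claw":255},{"tx":0,"ty":0,"tz":-8,"rx":0,"ry":0,"rz":0,"claw":255},{"tx":0,"ty":0,"tz":-12,"rx":0,"ry":0,"rz":0,"claw":255},{"tx":-1,"ty":4,"tz":-14,"rx":0,"ry":0,"rz":0,"claw":255},{"tx":-2,"ty":8,"tz":-15,"rx":0,"ry":0,"rz":0,"claw":255},{"tx":-3,"ty":12,"tz":-15,"rx":0,"ry":0,"rz":0,"claw":255},{"tx":-4,"ty":16,"tz":-15,"rx":0,"ry":0,"rz":0,"claw":255},{"tx":-4,"ty":16,"tz":-15,"rx":0,"ry":0,"rz":0,"claw":255},{"tx":-4,"ty":16,"tz":-15,"rx":0,"ry":0,"rz":0,"claw":255},{"tx":-4,"ty":16,"tz":-15,"rx":0,"ry":0,"rz":0,"claw":255}]'
python3 - <<'E'
from h import *
import pickle
p,im=snap("wrist","w8"); pickle.dump(p,open("w8.pkl","wb")); st=arm.get_state(); print(st["eef_pos"],st["grip_width"])
E
```

```text
clock: 10.15
eef_pos: [0.618, -0.1563, 0.2245]
tcp_rot: [-0.0, 1.0, 0.001, 0.0]
ft_force: [-0.4, 0.3, -1.1]
grip_width: 0.0468
[ 0.61804734 -0.15592067  0.22430064] 0.04671244626780581
```

View pics/w8.png

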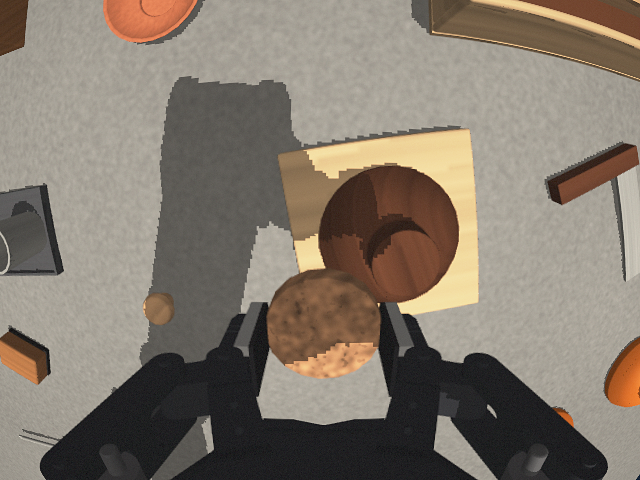

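The pad is held at (324,323). The bowl's foot top is at about (405,265).

```bash
python3 - <<'E'
from h import *
from scipy.optimize import least_squares
import pickle
p=pickle.load(open("w8.pkl","rb")); im=cv2.imread("pics/w8.png"); hsv=cv2.cvtColor(im,cv2.COLOR_BGR2HSV)
m=(hsv[...,1]>90)&(hsv[...,2]<135)&(hsv[...,0]<14)
m[:, :]&=True
c=big(m,(420,215))[:,0].astype(float); c=c[(c[:,1]<262)&(c[:,0]>345)]
P=np.array([onz(p,q,.018)[:2] for q in c]); f=lambda x:np.hypot(P[:,0]-x[0],P[:,1]-x[1])-.055
r=least_squares(f,[.618,-.21],loss="soft_l1",f_scale=.0005); print("rim",r.x,abs(f(r.x)).mean(),len(c))
cv2.imwrite("pics/w8z.png",cv2.resize(im[150:390,250:490],None,fx=2.5,fy=2.5,interpolation=cv2.INTER_CUBIC))
m=(hsv[...,1]>70)&(hsv[...,0]<18)
print(onz(p,(324,322),.161), onz(p,(405,265),.085))
E
```

```text
rim [ 0.61679706 -0.21039996] 0.0004928330160984209 174
[ 0.62086301 -0.15740344  0.161     ] [ 0.61757114 -0.20717571  0.085     ]
```

View pics/w8z.png

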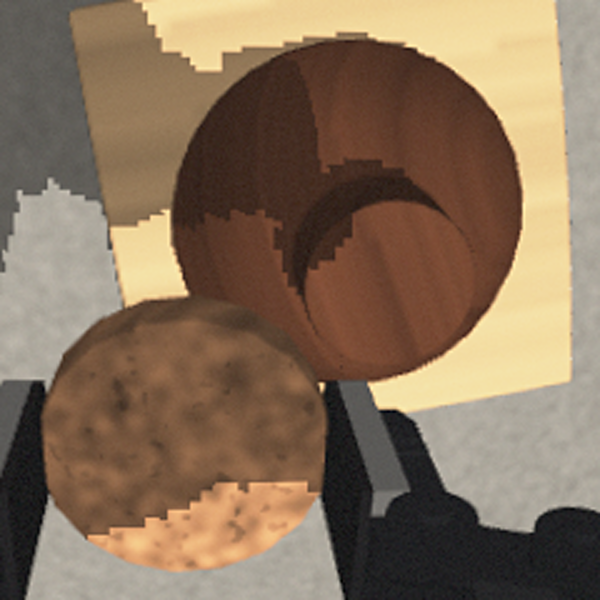

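```bash
python3 - <<'E'
from h import *
print(delta([.617,-.208,.161],-np.pi/2))
E
python3 -m creep '[{"tx":-0.1,"ty":3,"tz":0,"rx":0,"ry":0,"rz":0,"claw":255},{"tx":-0.1,"ty":5.2,"tz":1.5,"rx":0,"ry":0,"rz":0,"claw":255},{"tx":-0.1,"ty":5.2,"tz":3.5,"rx":0,"ry":0,"rz":0,"claw":255},{"tx":-0.1,"ty":5.2,"tz":5,"rx":0,"ry":0,"rz":0,"claw":255},{"tx":-0.1,"ty":5.2,"tz":5.5,"rx":0,"ry":0,"rz":0,"claw":255},{"tx":-0.1,"ty":5.2,"tz":5.5,"rx":0,"ry":0,"rz":0,"claw":255},{"tx":-0.1,"ty":5.2,"tz":5.5,"rx":0,"ry":0,"rz":0,"claw":255}]'
python3 - <<'E'
from h import *
p,im=snap("side","s9"); cv2.imwrite("pics/s9z.png",cv2.resize(im[150:270,200:340],None,fx=5,fy=5,interpolation=cv2.INTER_CUBIC))
print(delta([.617,-.208,.161],-np.pi/2))
E
```

```text
{'t': array([-0.12,  5.21,  6.32]), 'alts': [array([-0.1, -0. ,  0.1]), array([ 1.000e-01, -1.000e-01, -1.799e+02])], 'r': array([-0.1, -0. ,  0.1])}
clock: 10.9
eef_pos: [0.6172, -0.209, 0.1696]
tcp_rot: [-0.0, 1.0, 0.001, 0.001]
ft_force: [0.9, -0.1, -0.0]
grip_width: 0.0469
{'t': array([-0.02, -0.13,  0.88]), 'alts': [array([ 0. , -0.1,  0.1]), array([ 1.000e-01,  0.000e+00, -1.799e+02])], 'r': array([ 0. , -0.1,  0.1])}
```

View pics/s9z.png

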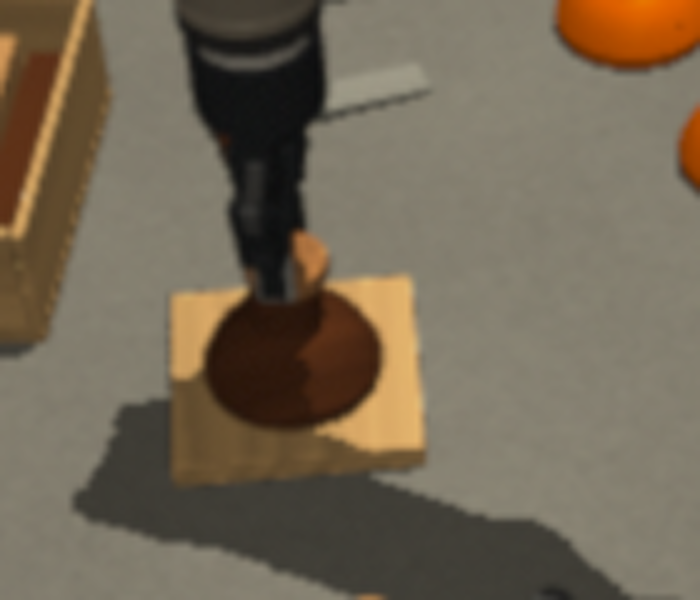

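The pad is above the foot and looks aligned. I'll lower it.

```bash
python3 -m creep '[{"tx":0,"ty":-0.1,"tz":0.4,"rx":0,"ry":0,"rz":0,"claw":255},{"tx":0,"ty":-0.1,"tz":0.7,"rx":0,"ry":0,"rz":0,"claw":255},{"tx":0,"ty":-0.1,"tz":0.8,"rx":0,"ry":0,"rz":0,"claw":255},{"tx":0,"ty":-0.1,"tz":0.8,"rx":0,"ry":0,"rz":0,"claw":255}]'
```

```text
clock: 11.35
eef_pos: [0.6163, -0.2089, 0.1607]
tcp_rot: [-0.0, 1.0, -0.0, -0.0]
ft_force: [-0.1, 0.6, -0.4]
grip_width: 0.0468
```

```bash
python3 -m creep '[{"tx":0,"ty":0,"tz":0.1,"rx":0,"ry":0,"rz":0,"claw":255},{"tx":0,"ty":0,"tz":0.1,"rx":0,"ry":0,"rz":0,"claw":255},{"tx":0,"ty":0,"tz":0.1,"rx":0,"ry":0,"rz":0,"claw":255}]'
```

```text
clock: 11.65
eef_pos: [0.6165, -0.209, 0.1604]
tcp_rot: [0.0, 1.0, -0.0, 0.0]
ft_force: [-1.0, 1.3, 4.1]
grip_width: 0.047
```

```bash
python3 -m creep '[{"tx":0,"ty":0,"tz":0,"rx":0,"ry":0,"rz":0,"claw":80},{"tx":0,"ty":0,"tz":0,"rx":0,"ry":0,"rz":0,"claw":30},{"tx":0,"ty":0,"tz":0,"rx":0,"ry":0,"rz":0,"claw":20},{"tx":0,"ty":0,"tz":0,"rx":0,"ry":0,"rz":0,"claw":20},{"tx":0,"ty":0,"tz":-2,"rx":0,"ry":0,"rz":0,"claw":0},{"tx":0,"ty":0,"tz":-6,"rx":0,"ry":0,"rz":0,"claw":0},{"tx":-4,"ty":0,"tz":-10,"rx":0,"ry":0,"rz":0,"claw":0},{"tx":-8,"ty":0,"tz":-15,"rx":0,"ry":0,"rz":0,"claw":0},{"tx":-8,"ty":0,"tz":-15,"rx":0,"ry":0,"rz":0,"claw":0},{"tx":-8,"ty":0,"tz":-15,"rx":0,"ry":0,"rz":0,"claw":0},{"tx":-8,"ty":0,"tz":-15,"rx":0,"ry":0,"rz":0,"claw":0}]'
python3 - <<'E'
from h import *
import pickle
p,im=snap("wrist","w10"); pickle.dump(p,open("w10.pkl","wb")); st=arm.get_state(); print(st["eef_pos"],st["grip_width"])
E
```

```text
clock: 12.75
eef_pos: [0.5366, -0.2088, 0.31]
tcp_rot: [0.0, 1.0, -0.0, 0.0]
ft_force: [-0.6, 0.8, -0.1]
grip_width: 0.0855
[ 0.53665528 -0.20860278  0.30911052] 0.08529173933742237
```

View pics/w10.png

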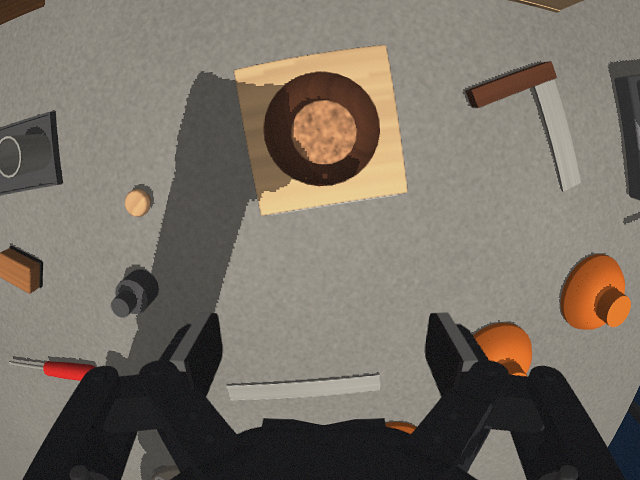

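Pad on bowl on board, viewed from above; the pad centre is around (325,131). I'll measure all three.

```bash
cat >> h.py <<'E'
from scipy.optimize import least_squares
def robcirc(p,c,z,r0=None):
    P=np.array([onz(p,q,z)[:2] for q in c]); 
    if r0: f=lambda x:np.hypot(P[:,0]-x[0],P[:,1]-x[1])-r0
    else: f=lambda x:np.hypot(P[:,0]-x[0],P[:,1]-x[1])-x[2]
    x0=list(P.mean(0))+([] if r0 else [.03])
    r=least_squares(f,x0,loss="soft_l1",f_scale=.0005); return r.x.round(4),abs(f(r.x)).mean().round(5)
def board(p,hsv,near,C=(.619,-.208),yaw=9.2):
    m=(hsv[...,0]>10)&(hsv[...,0]<25)&(hsv[...,1]>75)&(hsv[...,2]>105)
    c=big(m,near)[:,0].astype(float); P=np.array([onz(p,q,.018)[:2] for q in c])
    th=np.radians(yaw); ex=np.array([np.cos(th),np.sin(th)]); ey=np.array([-ex[1],ex[0]])
    C=np.array(C); L=np.c_[(P-C)@ex,(P-C)@ey]*1000
    for nm,i,v in [("back",0,75),("front",0,-75),("left",1,75),("right",1,-75)]:
        s=(abs(L[:,i]-v)<6)&(abs(L[:,1-i])<65)
        if s.sum()<10: continue
        k=np.polyfit(L[s,1-i],L[s,i],1); res=L[s,i]-np.polyval(k,L[s,1-i]); s2=np.where(s)[0][abs(res)<1]; k=np.polyfit(L[s2,1-i],L[s2,i],1)
        print(nm,len(s2),"slope deg",np.degrees(k[0]).round(2),"off",k[1].round(2))
E
python3 - <<'E'
from h import *
import pickle
p=pickle.load(open("w10.pkl","rb")); im=cv2.imread("pics/w10.png"); hsv=cv2.cvtColor(im,cv2.COLOR_BGR2HSV)
board(p,hsv,(380,180))
print(hsv[131,325],hsv[90,325])
m=(hsv[...,1]>90)&(hsv[...,2]<115)&(hsv[...,0]<14)
m=cv2.morphologyEx(m.astype(np.uint8),cv2.MORPH_OPEN,np.ones((3,3)))
c=big(m,(325,85))[:,0].astype(float); c=c[c[:,0]>305]
print("rim",robcirc(p,c,.018),len(c))
m=(hsv[...,1]>70)&(hsv[...,2]>130)&(hsv[...,0]<16)
c=big(m,(325,131))[:,0].astype(float); print("pad",robcirc(p,c,.097),len(c), c.min(0),c.max(0))
cv2.imwrite("pics/w10z.png",cv2.resize(im[240:340,80:200],None,fx=5,fy=5,interpolation=cv2.INTER_CUBIC))
E
```

```text
back 133 slope deg -0.09 off 73.77
front 128 slope deg -0.16 off -74.53
left 128 slope deg -0.05 off 74.1
right 129 slope deg 0.09 off -74.08
[ 14 126 231] [  8 136  79]
rim (array([ 0.6203, -0.2096,  0.0535]), np.float64(0.0017)) 263
pad (array([ 0.6153, -0.2106,  0.0238]), np.float64(0.00079)) 190 [293. 100.] [356. 163.]
```

View pics/w10z.png

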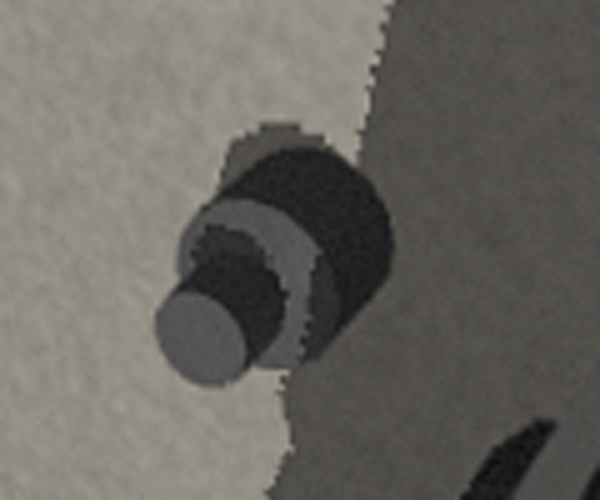

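```bash
python3 - <<'E'
from h import *
import pickle
p=pickle.load(open("w10.pkl","rb"));p6=pickle.load(open("w6.pkl","rb"))
print(onz(p,(120.4,307.6),.062),onz(p6,(287.5,346),.062))
print("rim bb",onz(p,(322,128.5),.018),"pad bb",onz(p,(324.5,131.5),.097))
print(delta([.445,.013,.20],-np.pi/2))
E
```

```text
[0.44474163 0.0087317  0.062     ] [0.44525309 0.00805486 0.062     ]
rim bb [ 0.61856609 -0.20838608  0.018     ] pad bb [ 0.61544657 -0.21056648  0.097     ]
{'t': array([ -9.15, -22.16,  10.93]), 'alts': [array([-0.,  0.,  0.]), array([-1.0e-01, -0.0e+00, -1.8e+02])], 'r': array([-0.,  0.,  0.])}
```

```bash
python3 -m creep '[{"tx":-2,"ty":-4,"tz":0,"rx":0,"ry":0,"rz":0,"claw":90},{"tx":-4,"ty":-8,"tz":0,"rx":0,"ry":0,"rz":0,"claw":90},{"tx":-6,"ty":-12,"tz":0,"rx":0,"ry":0,"rz":0,"claw":90},{"tx":-8,"ty":-16,"tz":2,"rx":0,"ry":0,"rz":0,"claw":90},{"tx":-9,"ty":-20,"tz":5,"rx":0,"ry":0,"rz":0,"claw":90},{"tx":-9.1,"ty":-21.7,"tz":8,"rx":0,"ry":0,"rz":0,"claw":90},{"tx":-9.1,"ty":-21.7,"tz":11,"rx":0,"ry":0,"rz":0,"claw":90},{"tx":-9.1,"ty":-21.7,"tz":13,"rx":0,"ry":0,"rz":0,"claw":90},{"tx":-9.1,"ty":-21.7,"tz":13,"rx":0,"ry":0,"rz":0,"claw":90},{"tx":-9.1,"ty":-21.7,"tz":13,"rx":0,"ry":0,"rz":0,"claw":90},{"tx":-9.1,"ty":-21.7,"tz":13,"rx":0,"ry":0,"rz":0,"claw":90},{"tx":-9.1,"ty":-21.7,"tz":13,"rx":0,"ry":0,"rz":0,"claw":90}]'
python3 - <<'E'
from h import *
import pickle
p,im=snap("wrist","w11"); pickle.dump(p,open("w11.pkl","wb")); print(delta([.445,.0085,.110],-np.pi/2))
E
```

```text
clock: 14.0
eef_pos: [0.4462, 0.0081, 0.1808]
tcp_rot: [-0.0, 1.0, -0.0, 0.001]
ft_force: [0.1, -0.3, -0.5]
grip_width: 0.0554
{'t': array([-0.13, -0.05,  7.08]), 'alts': [array([-0. , -0.1, -0. ]), array([ -0.2,   0. , 180. ])], 'r': array([-0. , -0.1, -0. ])}
```

View pics/w11.png

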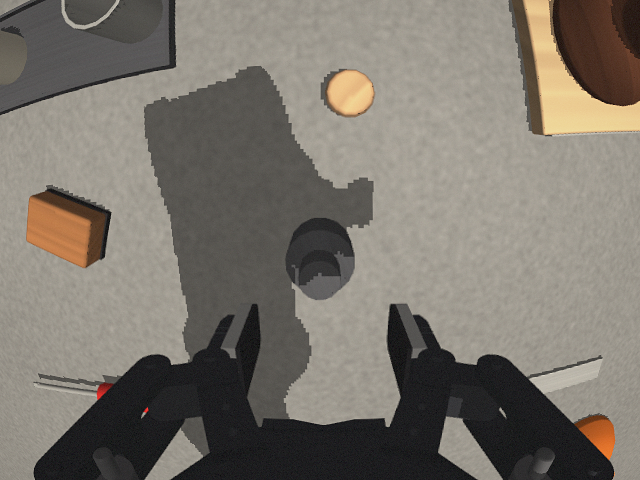

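The knob is centred at column 320, between the fingers. I'll descend and grip.

```bash
python3 -m creep '[{"tx":-0.1,"ty":0,"tz":2.5,"rx":0,"ry":0,"rz":0,"claw":90},{"tx":-0.1,"ty":0,"tz":5,"rx":0,"ry":0,"rz":0,"claw":90},{"tx":-0.1,"ty":0,"tz":6.8,"rx":0,"ry":0,"rz":0,"claw":90},{"tx":-0.1,"ty":0,"tz":7,"rx":0,"ry":0,"rz":0,"claw":90},{"tx":-0.1,"ty":0,"tz":7,"rx":0,"ry":0,"rz":0,"claw":130},{"tx":-0.1,"ty":0,"tz":7,"rx":0,"ry":0,"rz":0,"claw":255},{"tx":-0.1,"ty":0,"tz":7,"rx":0,"ry":0,"rz":0,"claw":255},{"tx":-0.1,"ty":0,"tz":7,"rx":0,"ry":0,"rz":0,"claw":255},{"tx":-0.1,"ty":0,"tz":7,"rx":0,"ry":0,"rz":0,"claw":255},{"tx":-0.1,"ty":0,"tz":7,"rx":0,"ry":0,"rz":0,"claw":255},{"tx":-0.1,"ty":0,"tz":7,"rx":0,"ry":0,"rz":0,"claw":255}]'
```

```text
clock: 15.15
eef_pos: [0.4454, 0.0084, 0.1111]
tcp_rot: [-0.0, 1.0, 0.0, 0.001]
ft_force: [-1.1, 0.5, 7.4]
grip_width: 0.0222
```

```bash
python3 -m creep '[{"tx":0,"ty":0,"tz":-1,"rx":0,"ry":0,"rz":0,"claw":255},{"tx":0,"ty":0,"tz":-4,"rx":0,"ry":0,"rz":0,"claw":255},{"tx":0,"ty":0,"tz":-8,"rx":0,"ry":0,"rz":0,"claw":255},{"tx":0,"ty":0,"tz":-12,"rx":0,"ry":0,"rz":0,"claw":255},{"tx":2,"ty":3,"tz":-15,"rx":0,"ry":0,"rz":0,"claw":255},{"tx":4,"ty":6,"tz":-17,"rx":0,"ry":0,"rz":0,"claw":255},{"tx":6,"ty":9,"tz":-17,"rx":0,"ry":0,"rz":0,"claw":255},{"tx":8,"ty":12,"tz":-17,"rx":0,"ry":0,"rz":0,"claw":255},{"tx":10,"ty":15,"tz":-17,"rx":0,"ry":0,"rz":0,"claw":255},{"tx":11,"ty":18,"tz":-17,"rx":0,"ry":0,"rz":0,"claw":255},{"tx":11,"ty":20,"tz":-17,"rx":0,"ry":0,"rz":0,"claw":255},{"tx":11,"ty":21.7,"tz":-17,"rx":0,"ry":0,"rz":0,"claw":255},{"tx":11,"ty":21.7,"tz":-17,"rx":0,"ry":0,"rz":0,"claw":255},{"tx":11,"ty":21.7,"tz":-17,"rx":0,"ry":0,"rz":0,"claw":255},{"tx":11,"ty":21.7,"tz":-17,"rx":0,"ry":0,"rz":0,"claw":255}]'
python3 - <<'E'
from h import *
import pickle
p,im=snap("wrist","w12"); pickle.dump(p,open("w12.pkl","wb")); print(delta([.6165,-.209,.225],-np.pi/2)); print(arm.get_state()["eef_pos"])
E
```

```text
clock: 16.65
eef_pos: [0.5542, -0.2075, 0.2799]
tcp_rot: [-0.001, 1.0, 0.001, -0.0]
ft_force: [0.2, 0.5, -3.7]
grip_width: 0.0221
{'t': array([6.21, 0.17, 5.49]), 'alts': [array([-0. ,  0. ,  0.1]), array([-0.000e+00, -1.000e-01, -1.799e+02])], 'r': array([-0. ,  0. ,  0.1])}
[ 0.55437147 -0.20745011  0.27995728]
```

View pics/w12.png

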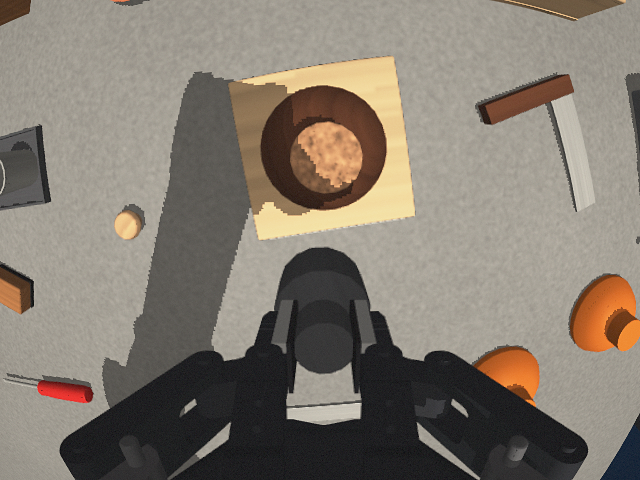

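```bash
python3 - <<'E'
from h import *
import pickle
p=pickle.load(open("w12.pkl","rb"))
print("pad",onz(p,(326.5,157.5),.097),"rim",onz(p,(323.5,147.5),.018))
im=cv2.imread("pics/w12.png");hsv=cv2.cvtColor(im,cv2.COLOR_BGR2HSV); board(p,hsv,(380,200))
cv2.imwrite("pics/w12z.png",cv2.resize(im[70:230,240:420],None,fx=4,fy=4,interpolation=cv2.INTER_CUBIC))
E
```

```text
pad [ 0.61498215 -0.21019562  0.097     ] rim [ 0.61850371 -0.20807776  0.018     ]
back 144 slope deg -0.11 off 73.83
front 137 slope deg -0.14 off -74.38
left 138 slope deg 0.07 off 74.3
right 140 slope deg 0.14 off -74.12
```

View pics/w12z.png

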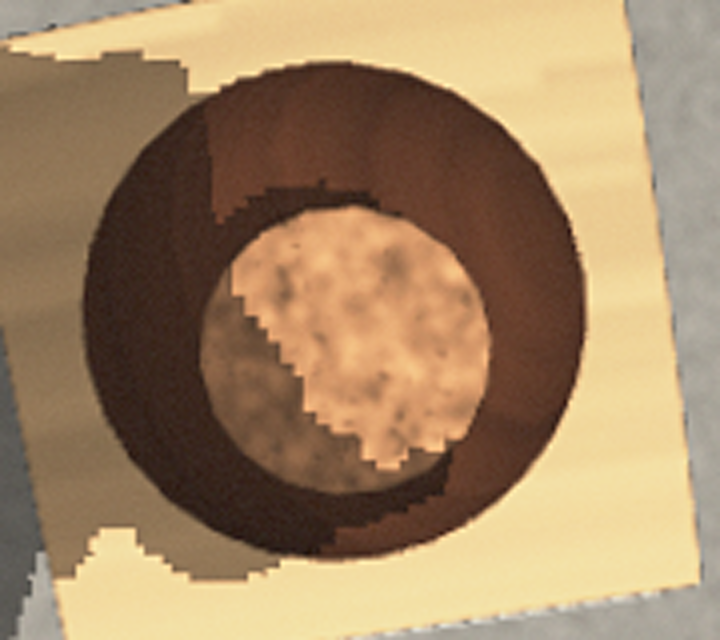

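The bowl is on the board's centre to within 1 mm, and the pad sits about 3 mm off the bowl's axis, which is acceptable. I'll place the weight at (0.617,-0.2085).

```bash
python3 -m creep '[{"tx":3,"ty":0.1,"tz":0,"rx":0,"ry":0,"rz":0,"claw":255},{"tx":5.5,"ty":0.1,"tz":0.5,"rx":0,"ry":0,"rz":0,"claw":255},{"tx":6.3,"ty":0.1,"tz":2,"rx":0,"ry":0,"rz":0,"claw":255},{"tx":6.3,"ty":0.1,"tz":4,"rx":0,"ry":0,"rz":0,"claw":255},{"tx":6.3,"ty":0.1,"tz":5.5,"rx":0,"ry":0,"rz":0,"claw":255},{"tx":6.3,"ty":0.1,"tz":5.5,"rx":0,"ry":0,"rz":0,"claw":255},{"tx":6.3,"ty":0.1,"tz":5.5,"rx":0,"ry":0,"rz":0,"claw":255}]'
python3 - <<'E'
from h import *
p,im=snap("side","s13"); cv2.imwrite("pics/s13z.png",cv2.resize(im[140:260,200:340],None,fx=5,fy=5,interpolation=cv2.INTER_CUBIC))
print(delta([.617,-.2085,.209],-np.pi/2))
E
```

```text
clock: 17.4
eef_pos: [0.6171, -0.2098, 0.2248]
tcp_rot: [-0.0, 1.0, 0.0, -0.0]
ft_force: [-0.3, -1.2, -3.2]
grip_width: 0.0222
{'t': array([-0.06, -0.15,  1.66]), 'alts': [array([ 0., -0., -0.]), array([-1.0e-01, -0.0e+00,  1.8e+02])], 'r': array([ 0., -0., -0.])}
```

View pics/s13z.png

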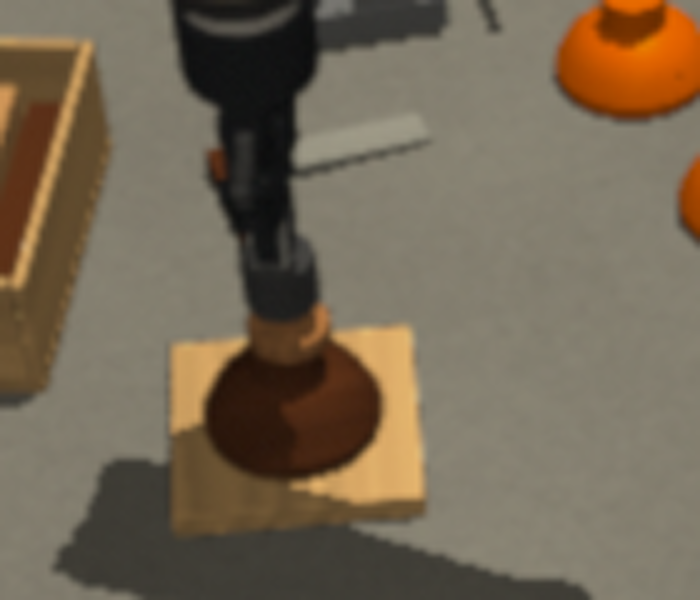

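```bash
python3 -m creep '[{"tx":0,"ty":-0.1,"tz":0.7,"rx":0,"ry":0,"rz":0,"claw":255},{"tx":0,"ty":-0.1,"tz":1.3,"rx":0,"ry":0,"rz":0,"claw":255},{"tx":0,"ty":-0.1,"tz":1.6,"rx":0,"ry":0,"rz":0,"claw":255},{"tx":0,"ty":-0.1,"tz":1.7,"rx":0,"ry":0,"rz":0,"claw":255},{"tx":0,"ty":-0.1,"tz":1.7,"rx":0,"ry":0,"rz":0,"claw":255}]'
```

```text
clock: 17.95
eef_pos: [0.6175, -0.209, 0.2083]
tcp_rot: [0.0, 1.0, -0.0, 0.0]
ft_force: [-1.2, 0.4, -0.0]
grip_width: 0.0222
```

The weight's load is now taken by the stack. I'll release.

```bash
python3 -m creep '[{"tx":0,"ty":0,"tz":0,"rx":0,"ry":0,"rz":0,"claw":150},{"tx":0,"ty":0,"tz":0,"rx":0,"ry":0,"rz":0,"claw":110},{"tx":0,"ty":0,"tz":0,"rx":0,"ry":0,"rz":0,"claw":90},{"tx":0,"ty":0,"tz":0,"rx":0,"ry":0,"rz":0,"claw":90},{"tx":0,"ty":0,"tz":-2,"rx":0,"ry":0,"rz":0,"claw":90},{"tx":0,"ty":0,"tz":-6,"rx":0,"ry":0,"rz":0,"claw":90},{"tx":-3,"ty":0,"tz":-10,"rx":0,"ry":0,"rz":0,"claw":50},{"tx":-7,"ty":-2,"tz":-12,"rx":0,"ry":0,"rz":0,"claw":0},{"tx":-7,"ty":-5,"tz":-12,"rx":0,"ry":0,"rz":0,"claw":0},{"tx":-7,"ty":-5,"tz":-12,"rx":0,"ry":0,"rz":0,"claw":0},{"tx":-7,"ty":-5,"tz":-12,"rx":0,"ry":0,"rz":0,"claw":0},{"tx":-7,"ty":-5,"tz":-12,"rx":0,"ry":0,"rz":0,"claw":0}]'
python3 - <<'E'
from h import *
import pickle
p,im=snap("wrist","w14"); pickle.dump(p,open("w14.pkl","wb")); print(arm.get_state()["eef_pos"])
E
```

```text
clock: 19.15
eef_pos: [0.5476, -0.1597, 0.3276]
tcp_rot: [0.0, 1.0, -0.0, -0.0]
ft_force: [0.1, -0.9, -0.1]
grip_width: 0.0852
[ 0.54753764 -0.1599353   0.32745835]
```

View pics/w14.png

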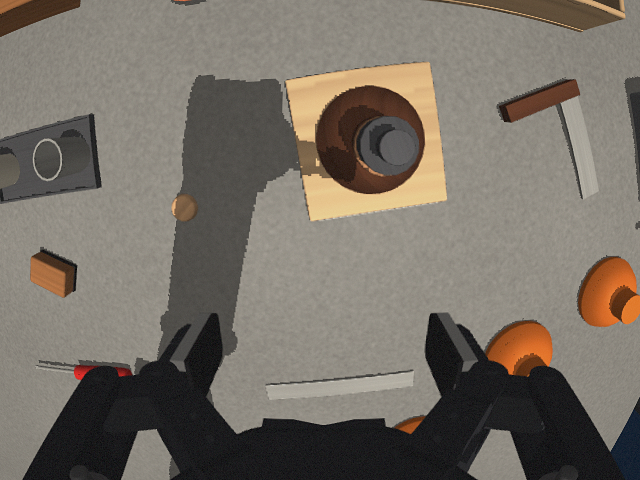

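The stack stands. Now I'll look at the glue and the caddy from above.

```bash
python3 -m creep '[{"tx":0,"ty":-4,"tz":0,"rx":0,"ry":0,"rz":0,"claw":0},{"tx":0,"ty":-8,"tz":0,"rx":0,"ry":0,"rz":0,"claw":0},{"tx":0,"ty":-12,"tz":0,"rx":0,"ry":0,"rz":0,"claw":0},{"tx":0,"ty":-17,"tz":0,"rx":0,"ry":0,"rz":0,"claw":0},{"tx":0,"ty":-22,"tz":0,"rx":0,"ry":0,"rz":0,"claw":0},{"tx":0,"ty":-27,"tz":0,"rx":0,"ry":0,"rz":0,"claw":0},{"tx":0,"ty":-32,"tz":0,"rx":0,"ry":0,"rz":0,"claw":0},{"tx":0,"ty":-37,"tz":0,"rx":0,"ry":0,"rz":0,"claw":0},{"tx":0,"ty":-42,"tz":0,"rx":0,"ry":0,"rz":0,"claw":0},{"tx":0,"ty":-45,"tz":0,"rx":0,"ry":0,"rz":0,"claw":0},{"tx":0,"ty":-45,"tz":0,"rx":0,"ry":0,"rz":0,"claw":0},{"tx":0,"ty":-45,"tz":0,"rx":0,"ry":0,"rz":0,"claw":0},{"tx":0,"ty":-45,"tz":0,"rx":0,"ry":0,"rz":0,"claw":0},{"tx":0,"ty":-45,"tz":0,"rx":0,"ry":0,"rz":0,"claw":0}]'
python3 - <<'E'
from h import *
import pickle
p,im=snap("wrist","w15"); pickle.dump(p,open("w15.pkl","wb")); print(arm.get_state()["eef_pos"],arm.get_state()["joints"].round(2))
E
```

```text
clock: 20.6
eef_pos: [0.5483, 0.2891, 0.3278]
tcp_rot: [0.0, 1.0, -0.002, 0.0]
ft_force: [-0.3, -0.2, 0.1]
grip_width: 0.0853
[0.54812737 0.28934128 0.32786855] [-0.35  0.39 -0.32  1.65  0.13  1.13 -2.27]
```

View pics/w15.png

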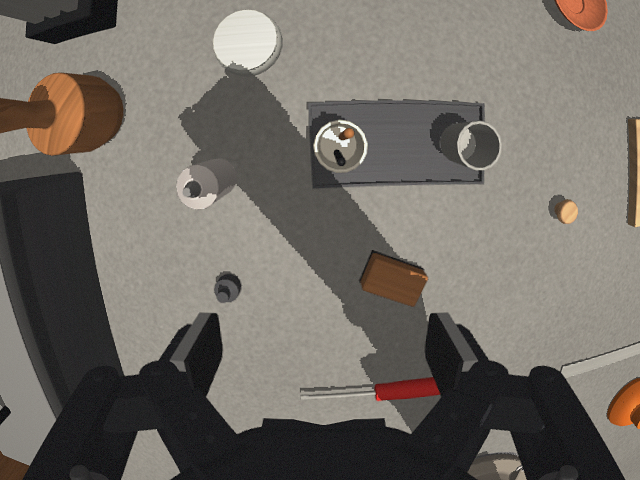

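The view shows the caddy's corners at (308,103), (483,103), (314,187) and (483,184). The glue's nozzle is at (192,188). I'll measure.

```bash
python3 - <<'E'
from h import *
import pickle
p=pickle.load(open("w15.pkl","rb")); im=cv2.imread("pics/w15.png"); hsv=cv2.cvtColor(im,cv2.COLOR_BGR2HSV)
q=[onz(p,u,.012)[:2] for u in [(308,103),(483,103),(483,184),(314,187)]]
print("caddy",np.round(q,4),np.mean(q,0)); print([np.linalg.norm(q[i]-q[(i+1)%4]).round(4) for i in range(4)])
d=np.array(q[0])-q[1]; print("y axis yaw-90:",np.degrees(np.arctan2(d[1],d[0]))-90, np.degrees(np.arctan2(*(np.array(q[3])-q[2])[::-1]))-90)
print("nozzle",onz(p,(192,188),.102),"shoulder",onz(p,(199,187),.075))
print("brush",onz(p,(348,131),.125),onz(p,(340,158),.125))
print("pots",onz(p,(341,146),.065),onz(p,(478,145),.065))
m=(hsv[...,1]>110)&(hsv[...,0]<16)
c=big(m,(393,278)); P=np.array([onz(p,u,.03)[:2] for u in c[:,0].astype(float)])*1000
r=cv2.minAreaRect(P.astype(np.float32)); print("block",r, "n",len(c))
cv2.imwrite("pics/w15a.png",cv2.resize(im[80:240,150:510],None,fx=2.2,fy=2.2,interpolation=cv2.INTER_CUBIC))
cv2.imwrite("pics/w15b.png",cv2.resize(im[230:330,330:450],None,fx=5,fy=5,interpolation=cv2.INTER_CUBIC))
E
```

```text
caddy [[0.6569 0.3033]
 [0.666  0.1148]
 [0.5759 0.1103]
 [0.569  0.2977]] [0.61694814 0.20651946]
[np.float64(0.1886), np.float64(0.0901), np.float64(0.1876), np.float64(0.0881)]
y axis yaw-90: 2.741513288508031 2.1308012620183803
nozzle [0.58396837 0.39795346 0.102     ] shoulder [0.58074894 0.40100299 0.075     ]
brush [0.62735008 0.26990471 0.125     ] [0.60737315 0.27567142 0.125     ]
pots [0.61399782 0.27212188 0.065     ] [0.62000714 0.14247476 0.065     ]
block ((470.8492126464844, 211.54852294921875), (70.35240936279297, 44.31694030761719), 69.50639343261719) n 172
```

View pics/w15a.png

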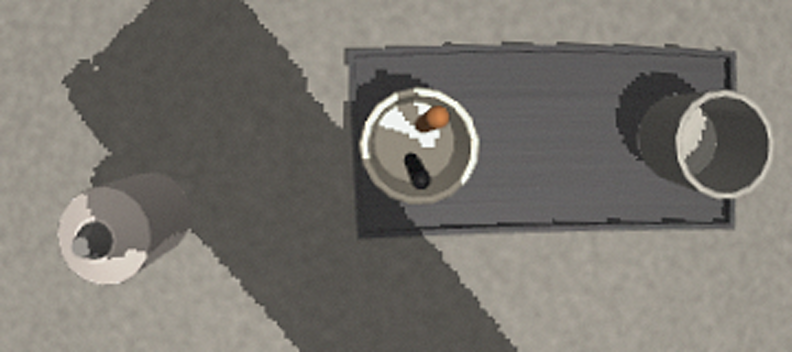

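View pics/w15b.png

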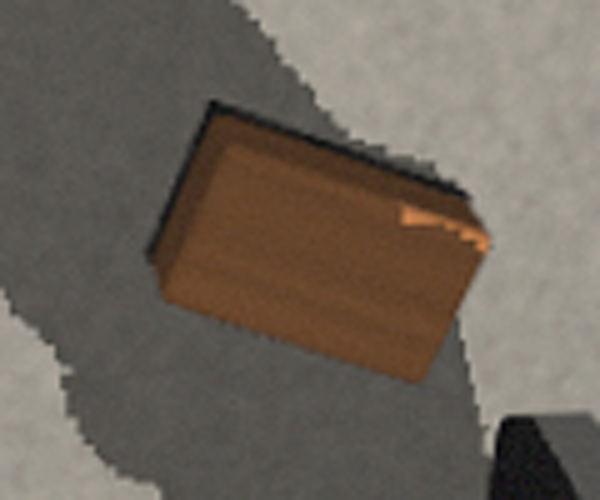

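The caddy centre is about (0.617,0.207) with yaw 2.5°, and the glue is at about (0.582,0.400). I'll turn the jaws along caddy x by rz -92 and go above the glue.

```bash
python3 -m creep '[{"tx":0,"ty":-1,"tz":0,"rx":0,"ry":0,"rz":-8,"claw":0},{"tx":0,"ty":-2,"tz":0,"rx":0,"ry":0,"rz":-16,"claw":0},{"tx":0.5,"ty":-3,"tz":0,"rx":0,"ry":0,"rz":-24,"claw":0},{"tx":1,"ty":-4,"tz":0,"rx":0,"ry":0,"rz":-32,"claw":0},{"tx":1.5,"ty":-5,"tz":0,"rx":0,"ry":0,"rz":-40,"claw":0},{"tx":2,"ty":-6,"tz":0,"rx":0,"ry":0,"rz":-48,"claw":0},{"tx":2.5,"ty":-7,"tz":0,"rx":0,"ry":0,"rz":-56,"claw":0},{"tx":3,"ty":-8,"tz":1,"rx":0,"ry":0,"rz":-64,"claw":0},{"tx":3.4,"ty":-9,"tz":3,"rx":0,"ry":0,"rz":-72,"claw":0},{"tx":3.4,"ty":-10,"tz":5,"rx":0,"ry":0,"rz":-80,"claw":0},{"tx":3.4,"ty":-11,"tz":7,"rx":0,"ry":0,"rz":-88,"claw":0},{"tx":3.4,"ty":-11,"tz":9,"rx":0,"ry":0,"rz":-92.5,"claw":0},{"tx":3.4,"ty":-11,"tz":11,"rx":0,"ry":0,"rz":-92.5,"claw":0},{"tx":3.4,"ty":-11,"tz":11,"rx":0,"ry":0,"rz":-92.5,"claw":0},{"tx":3.4,"ty":-11,"tz":11,"rx":0,"ry":0,"rz":-92.5,"claw":0},{"tx":3.4,"ty":-11,"tz":11,"rx":0,"ry":0,"rz":-92.5,"claw":0}]'
python3 - <<'E'
from h import *
import pickle
p,im=snap("wrist","w16"); pickle.dump(p,open("w16.pkl","wb")); print(arm.get_state()["eef_pos"],arm.get_state()["joints"].round(2))
print(delta([.582,.400,.12],np.radians(2.5)))
E
```

```text
clock: 22.25
eef_pos: [0.5822, 0.4012, 0.2195]
tcp_rot: [0.0, 0.692, 0.722, 0.001]
ft_force: [1.2, 0.1, 0.6]
grip_width: 0.0851
[0.58208136 0.4013617  0.2196012 ] [-0.3   0.68 -0.61  1.51  0.42  1.08 -0.96]
{'t': array([-0.15, -0.03,  9.96]), 'alts': [array([ 0.1, -0.1, -0. ]), array([-1.0e-01, -2.0e-01,  1.8e+02])], 'r': array([ 0.1, -0.1, -0. ])}
```

View pics/w16.png

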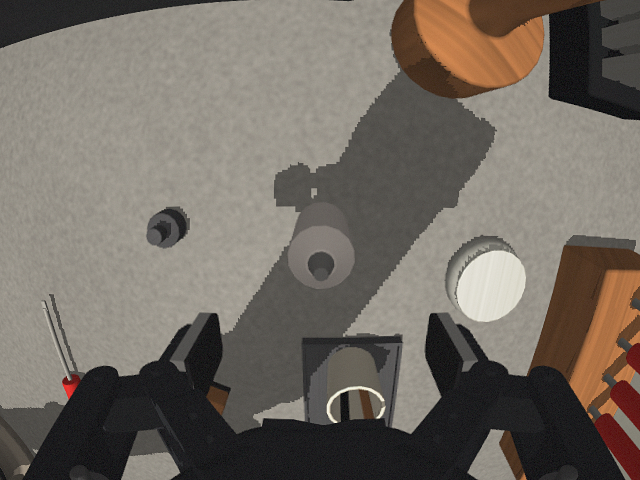

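```bash
python3 - <<'E'
from h import *
import pickle
p=pickle.load(open("w16.pkl","rb")); print(onz(p,(321,258),.075),onz(p,(320,267),.102))
E
python3 -m creep '[{"tx":-0.1,"ty":0,"tz":3,"rx":0,"ry":0,"rz":0,"claw":0},{"tx":-0.1,"ty":0,"tz":6,"rx":0,"ry":0,"rz":0,"claw":0},{"tx":-0.1,"ty":0,"tz":8.5,"rx":0,"ry":0,"rz":0,"claw":0},{"tx":-0.1,"ty":0,"tz":10,"rx":0,"ry":0,"rz":0,"claw":0},{"tx":-0.1,"ty":0,"tz":10.1,"rx":0,"ry":0,"rz":0,"claw":0},{"tx":-0.1,"ty":0,"tz":10.1,"rx":0,"ry":0,"rz":0,"claw":0}]'
```

```text
[0.58105254 0.40260372 0.075     ] [0.58041495 0.40690566 0.102     ]
clock: 22.9
eef_pos: [0.5819, 0.4006, 0.118]
tcp_rot: [0.0, 0.692, 0.722, 0.001]
ft_force: [-0.4, -0.5, 0.2]
grip_width: 0.0854
```

```bash
python3 -m creep '[{"tx":0.2,"ty":0,"tz":0,"rx":0,"ry":0,"rz":0,"claw":70},{"tx":0.2,"ty":0,"tz":0,"rx":0,"ry":0,"rz":0,"claw":100},{"tx":0.2,"ty":0,"tz":0,"rx":0,"ry":0,"rz":0,"claw":255},{"tx":0.2,"ty":0,"tz":0,"rx":0,"ry":0,"rz":0,"claw":255},{"tx":0.2,"ty":0,"tz":0,"rx":0,"ry":0,"rz":0,"claw":255},{"tx":0.2,"ty":0,"tz":0,"rx":0,"ry":0,"rz":0,"claw":255},{"tx":0.2,"ty":0,"tz":0,"rx":0,"ry":0,"rz":0,"claw":255}]'
```

```text
clock: 23.6
eef_pos: [0.5817, 0.4026, 0.1182]
tcp_rot: [0.0, 0.692, 0.722, 0.001]
ft_force: [-1.4, -0.8, 6.1]
grip_width: 0.0405
```

```bash
python3 -m creep '[{"tx":0,"ty":0,"tz":-1,"rx":0,"ry":0,"rz":0,"claw":255},{"tx":0,"ty":0,"tz":-4,"rx":0,"ry":0,"rz":0,"claw":255},{"tx":0,"ty":0,"tz":-8,"rx":0,"ry":0,"rz":0,"claw":255},{"tx":0,"ty":0,"tz":-12,"rx":0,"ry":0,"rz":0,"claw":255},{"tx":0,"ty":0,"tz":-15,"rx":0,"ry":0,"rz":0,"claw":255},{"tx":-2,"ty":0,"tz":-17,"rx":0,"ry":0,"rz":0,"claw":255},{"tx":-5,"ty":0,"tz":-17,"rx":0,"ry":0,"rz":0,"claw":255},{"tx":-8,"ty":1,"tz":-17,"rx":0,"ry":0,"rz":0,"claw":255},{"tx":-8,"ty":1,"tz":-17,"rx":0,"ry":0,"rz":0,"claw":255},{"tx":-8,"ty":1,"tz":-17,"rx":0,"ry":0,"rz":0,"claw":255}]'
python3 - <<'E'
from h import *
st=arm.get_state(); print(st["eef_pos"],st["grip_width"]); print(delta([.617,.207,.26],np.radians(2.5)))
E
```

```text
clock: 24.6
eef_pos: [0.5954, 0.3212, 0.287]
tcp_rot: [0.0, 0.692, 0.722, -0.0]
ft_force: [-0.1, -0.1, -1.7]
grip_width: 0.0404
[0.5953876  0.32117491 0.28704328] 0.040398774547804564
{'t': array([-11.5 ,   1.69,   2.71]), 'alts': [array([-0. ,  0. , -0.1]), array([1.000e-01, 0.000e+00, 1.799e+02])], 'r': array([-0. ,  0. , -0.1])}
```

```bash
python3 -m creep '[{"tx":-4,"ty":0.6,"tz":0,"rx":0,"ry":0,"rz":0,"claw":255},{"tx":-8,"ty":1.2,"tz":0,"rx":0,"ry":0,"rz":0,"claw":255},{"tx":-11.5,"ty":1.7,"tz":0,"rx":0,"ry":0,"rz":0,"claw":255},{"tx":-11.5,"ty":1.7,"tz":2,"rx":0,"ry":0,"rz":0,"claw":255},{"tx":-11.5,"ty":1.7,"tz":5,"rx":0,"ry":0,"rz":0,"claw":255},{"tx":-11.5,"ty":1.7,"tz":7,"rx":0,"ry":0,"rz":0,"claw":255},{"tx":-11.5,"ty":1.7,"tz":7,"rx":0,"ry":0,"rz":0,"claw":255},{"tx":-11.5,"ty":1.7,"tz":7,"rx":0,"ry":0,"rz":0,"claw":255},{"tx":-11.5,"ty":1.7,"tz":7,"rx":0,"ry":0,"rz":0,"claw":255}]'
python3 - <<'E'
from h import *
import pickle
p,im=snap("wrist","w17"); pickle.dump(p,open("w17.pkl","wb")); print(arm.get_state()["eef_pos"])
p,i2=snap("scene","c17"); p,i3=snap("side","s17")
a=cv2.resize(i2[250:410,250:380],(390,480),interpolation=cv2.INTER_CUBIC);b=cv2.resize(i3[230:390,180:310],(390,480),interpolation=cv2.INTER_CUBIC)
cv2.imwrite("pics/cs17.png",np.hstack([a,b]))
print(delta([.617,.207,.123],np.radians(2.5)))
E
```

```text
clock: 25.5
eef_pos: [0.6174, 0.2096, 0.2185]
tcp_rot: [0.0, 0.691, 0.723, 0.001]
ft_force: [-0.5, -0.8, -1.4]
grip_width: 0.0402
[0.61748916 0.20946129 0.21860518]
{'t': array([-0.2 , -0.06,  9.52]), 'alts': [array([ 0.1, -0. ,  0. ]), array([ 1.0e-01,  2.0e-01, -1.8e+02])], 'r': array([ 0.1, -0. ,  0. ])}
```

View pics/w17.png

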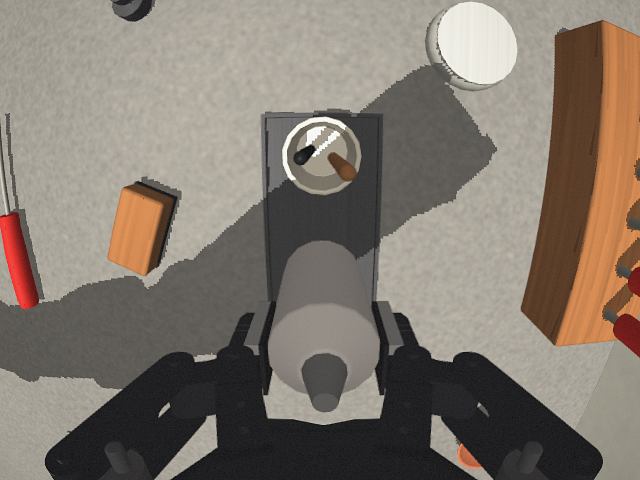

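View pics/cs17.png

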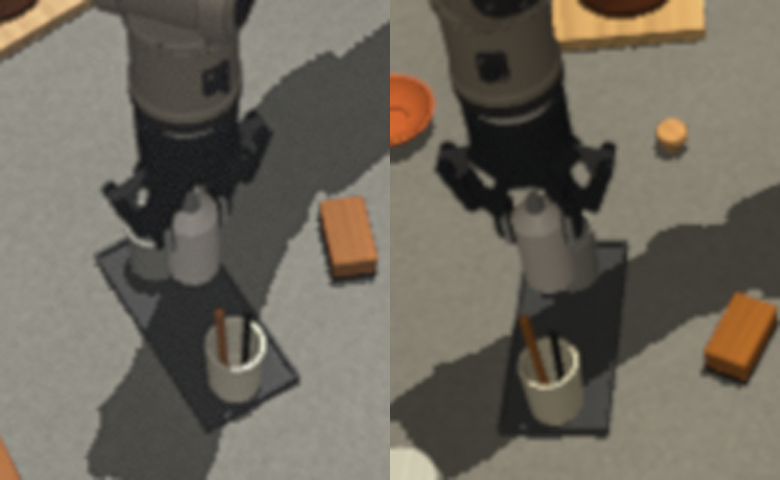

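The bottle hangs upright over the tray, with the white pot's top at (321,156). I'll check the centre and the clearance.

```bash
python3 - <<'E'
from h import *
import pickle
p=pickle.load(open("w17.pkl","rb"))
a=onz(p,(263,113),.012);b=onz(p,(382,113),.012);w=onz(p,(321,156),.065)
print(a,b,w,"brush",onz(p,(347,174),.125),onz(p,(302,157),.125))
yaw=np.radians(2.5); e=np.array([-np.sin(yaw),np.cos(yaw)])
print("centre from edge",(a+b)[:2]/2-.095*e,"from pot",w[:2]-.066*e, "yaw",np.degrees(np.arctan2(*(b-a)[1::-1])))
E
```

```text
[0.569427   0.30024987 0.012     ] [0.65714689 0.30411546 0.012     ] [0.61363492 0.27255438 0.065     ] brush [0.62551053 0.26891487 0.125     ] [0.60530987 0.2756219  0.125     ]
centre from edge [0.61743079 0.20727308] from pot [0.6165138 0.2066172] yaw 2.523247840595113
```

```bash
python3 -m creep '[{"tx":-0.2,"ty":0,"tz":2,"rx":0,"ry":0,"rz":0,"claw":255},{"tx":-0.2,"ty":0,"tz":4,"rx":0,"ry":0,"rz":0,"claw":255},{"tx":-0.2,"ty":0,"tz":6,"rx":0,"ry":0,"rz":0,"claw":255},{"tx":-0.2,"ty":0,"tz":8,"rx":0,"ry":0,"rz":0,"claw":255},{"tx":-0.2,"ty":0,"tz":9,"rx":0,"ry":0,"rz":0,"claw":255},{"tx":-0.2,"ty":0,"tz":9.4,"rx":0,"ry":0,"rz":0,"claw":255},{"tx":-0.2,"ty":0,"tz":9.5,"rx":0,"ry":0,"rz":0,"claw":255},{"tx":-0.2,"ty":0,"tz":9.5,"rx":0,"ry":0,"rz":0,"claw":255}]'
```

```text
clock: 26.45
eef_pos: [0.6174, 0.2068, 0.1232]
tcp_rot: [0.0, 0.691, 0.722, 0.001]
ft_force: [0.4, 0.8, -1.5]
grip_width: 0.0402
```

```bash
python3 -m creep '[{"tx":0,"ty":0,"tz":0.1,"rx":0,"ry":0,"rz":0,"claw":255},{"tx":0,"ty":0,"tz":0.1,"rx":0,"ry":0,"rz":0,"claw":255},{"tx":0,"ty":0,"tz":0.1,"rx":0,"ry":0,"rz":0,"claw":255}]'
```

```text
clock: 26.75
eef_pos: [0.6175, 0.207, 0.1231]
tcp_rot: [0.001, 0.692, 0.722, 0.001]
ft_force: [-3.8, -1.1, 9.7]
grip_width: 0.0404
```

Seated. I'll release and rise.

```bash
python3 -m creep '[{"tx":0,"ty":0,"tz":0,"rx":0,"ry":0,"rz":0,"claw":100},{"tx":0,"ty":0,"tz":0,"rx":0,"ry":0,"rz":0,"claw":50},{"tx":0,"ty":0,"tz":0,"rx":0,"ry":0,"rz":0,"claw":20},{"tx":0,"ty":0,"tz":0,"rx":0,"ry":0,"rz":0,"claw":0},{"tx":0,"ty":0,"tz":0,"rx":0,"ry":0,"rz":0,"claw":0},{"tx":0,"ty":0,"tz":-2,"rx":0,"ry":0,"rz":0,"claw":0},{"tx":0,"ty":0,"tz":-6,"rx":0,"ry":0,"rz":0,"claw":0},{"tx":0,"ty":0,"tz":-10,"rx":0,"ry":0,"rz":0,"claw":0},{"tx":0,"ty":0,"tz":-14,"rx":0,"ry":0,"rz":0,"claw":0},{"tx":0,"ty":0,"tz":-18,"rx":0,"ry":0,"rz":0,"claw":0},{"tx":-3,"ty":-3,"tz":-18,"rx":0,"ry":0,"rz":0,"claw":0},{"tx":-6,"ty":-7,"tz":-18,"rx":0,"ry":0,"rz":0,"claw":0},{"tx":-6,"ty":-7,"tz":-18,"rx":0,"ry":0,"rz":0,"claw":0},{"tx":-6,"ty":-7,"tz":-18,"rx":0,"ry":0,"rz":0,"claw":0},{"tx":-6,"ty":-7,"tz":-18,"rx":0,"ry":0,"rz":0,"claw":0}]'
python3 - <<'E'
from h import *
import pickle
p,im=snap("wrist","w18"); pickle.dump(p,open("w18.pkl","wb")); print(arm.get_state()["eef_pos"])
E
```

```text
clock: 28.25
eef_pos: [0.5505, 0.1442, 0.3014]
tcp_rot: [0.0, 0.691, 0.722, 0.001]
ft_force: [0.9, 0.3, -0.6]
grip_width: 0.0852
[0.55062317 0.14450212 0.30131288]
```

View pics/w18.png

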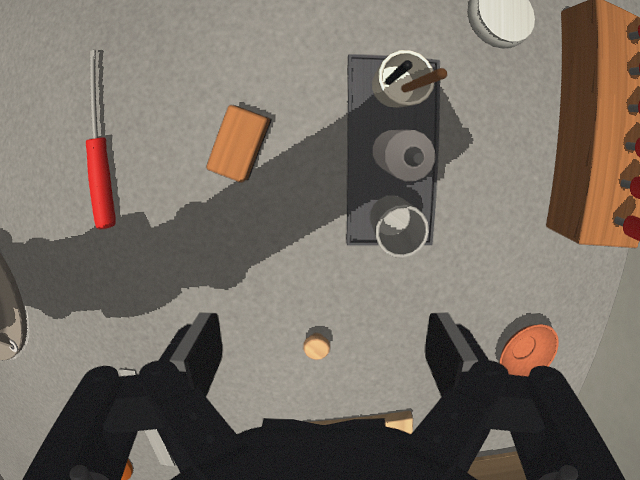

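The glue is standing between the pots at (409,155). Now I'll measure the block.

```bash
python3 - <<'E'
from h import *
import pickle
p=pickle.load(open("w18.pkl","rb")); im=cv2.imread("pics/w18.png"); hsv=cv2.cvtColor(im,cv2.COLOR_BGR2HSV)
print("glue",onz(p,(409,155),.080),"pots",onz(p,(406,78),.065),onz(p,(402,231),.065))
m=(hsv[...,1]>120)&(hsv[...,0]<16)
c=big(m,(238,143)); P=np.array([onz(p,u,.03)[:2] for u in c[:,0].astype(float)])*1000
print("block all",cv2.minAreaRect(P.astype(np.float32)))
q=np.array([onz(p,u,.03)[:2] for u in [(233,104),(270,118),(243,181),(207,168)]]); print(q.round(4),q.mean(0)); 
for i in range(4): d=q[(i+1)%4]-q[i]; print(np.linalg.norm(d).round(4),np.degrees(np.arctan2(d[1],d[0])).round(1))
cv2.imwrite("pics/w18z.png",cv2.resize(im[90:195,195:285],None,fx=5,fy=5,interpolation=cv2.INTER_CUBIC))
E
```

```text
glue [0.61631815 0.20778267 0.08      ] pots [0.61337981 0.27188015 0.065     ] [0.61971783 0.14099384 0.065     ]
block all ((468.1098937988281, 209.23768615722656), (65.37959289550781, 42.07365417480469), 69.72914123535156)
[[0.4636 0.2464]
 [0.4987 0.2332]
 [0.4744 0.174 ]
 [0.4389 0.1861]] [0.46890213 0.20993113]
0.0375 -20.6
0.064 -112.3
0.0375 161.2
0.0652 67.7
```

View pics/w18z.png

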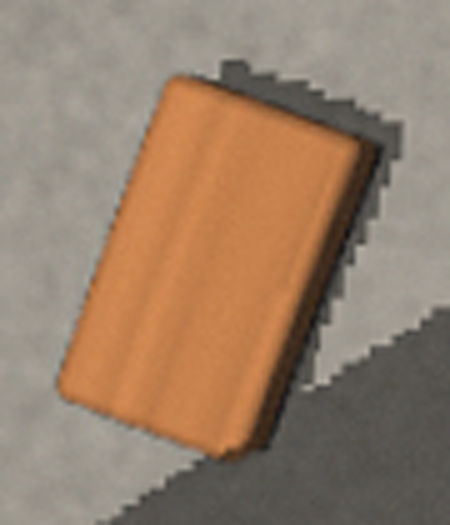

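```bash
python3 - <<'E'
from h import *
print(delta([.468,.210,.15],np.radians(-21)))
E
```

```text
{'t': array([ 6.89, -7.98, 15.13]), 'alts': [array([ 0.1, -0.1, 23.5]), array([ 1.000e-01,  1.000e-01, -1.565e+02])], 'r': array([ 0.1, -0.1, 23.5])}
```

```bash
python3 -m creep '[{"tx":2.5,"ty":-3,"tz":1,"rx":0,"ry":0,"rz":8,"claw":40},{"tx":5,"ty":-6,"tz":3,"rx":0,"ry":0,"rz":16,"claw":40},{"tx":6.9,"ty":-8,"tz":6,"rx":0,"ry":0,"rz":23.5,"claw":40},{"tx":6.9,"ty":-8,"tz":9,"rx":0,"ry":0,"rz":23.5,"claw":40},{"tx":6.9,"ty":-8,"tz":12,"rx":0,"ry":0,"rz":23.5,"claw":40},{"tx":6.9,"ty":-8,"tz":15,"rx":0,"ry":0,"rz":23.5,"claw":40},{"tx":6.9,"ty":-8,"tz":15,"rx":0,"ry":0,"rz":23.5,"claw":40},{"tx":6.9,"ty":-8,"tz":15,"rx":0,"ry":0,"rz":23.5,"claw":40},{"tx":6.9,"ty":-8,"tz":15,"rx":0,"ry":0,"rz":23.5,"claw":40}]'
python3 - <<'E'
from h import *
import pickle
p,im=snap("wrist","w19"); pickle.dump(p,open("w19.pkl","wb")); print(delta([.468,.210,.077],np.radians(-21)))
hsv=cv2.cvtColor(im,cv2.COLOR_BGR2HSV)
E
```

```text
clock: 29.2
eef_pos: [0.4678, 0.21, 0.1523]
tcp_rot: [-0.0, 0.824, 0.567, 0.001]
ft_force: [-0.6, 0.4, 0.5]
grip_width: 0.0722
{'t': array([ 0.01, -0.01,  7.55]), 'alts': [array([ 0.1, -0.1,  0. ]), array([   0.2,    0.2, -180. ])], 'r': array([ 0.1, -0.1,  0. ])}
```

View pics/w19.png

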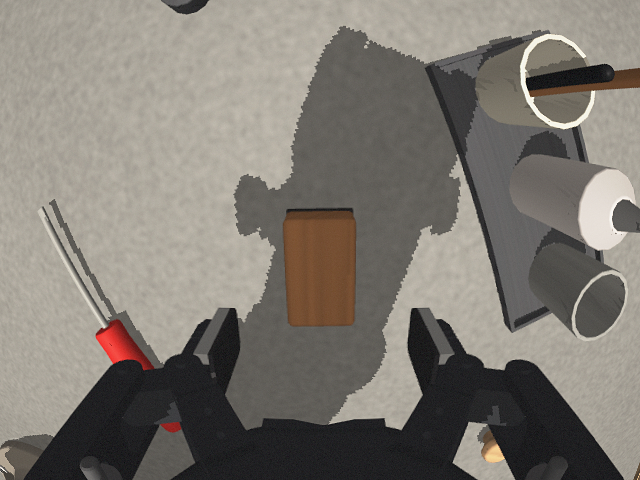

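The block is aligned with the jaws, its top face centred at about (320,272).

```bash
python3 - <<'E'
from h import *
import pickle
p=pickle.load(open("w19.pkl","rb")); c=onz(p,(320.5,272),.03); print(c, delta([c[0],c[1],.077]))
E
python3 -m creep '[{"tx":0,"ty":0,"tz":3,"rx":0,"ry":0,"rz":0,"claw":40},{"tx":0,"ty":0,"tz":6,"rx":0,"ry":0,"rz":0,"claw":40},{"tx":0,"ty":0,"tz":7.2,"rx":0,"ry":0,"rz":0,"claw":40},{"tx":0,"ty":0,"tz":7.4,"rx":0,"ry":0,"rz":0,"claw":40},{"tx":0,"ty":0,"tz":7.4,"rx":0,"ry":0,"rz":0,"claw":40}]'
```

```text
[0.46731745 0.21150335 0.03      ] {'t': array([ 0.12, -0.12,  7.55])}
clock: 29.75
eef_pos: [0.4673, 0.2093, 0.0778]
tcp_rot: [0.0, 0.824, 0.566, 0.001]
ft_force: [0.4, 0.4, 0.5]
grip_width: 0.0721
```

```bash
python3 -m creep '[{"tx":0.1,"ty":0,"tz":0,"rx":0,"ry":0,"rz":0,"claw":80},{"tx":0.1,"ty":0,"tz":0,"rx":0,"ry":0,"rz":0,"claw":110},{"tx":0.1,"ty":0,"tz":0,"rx":0,"ry":0,"rz":0,"claw":255},{"tx":0.1,"ty":0,"tz":0,"rx":0,"ry":0,"rz":0,"claw":255},{"tx":0.1,"ty":0,"tz":0,"rx":0,"ry":0,"rz":0,"claw":255},{"tx":0.1,"ty":0,"tz":0,"rx":0,"ry":0,"rz":0,"claw":255},{"tx":0.1,"ty":0,"tz":0,"rx":0,"ry":0,"rz":0,"claw":255}]'
python3 - <<'E'
from h import *
print(delta([.4854,-.2296,.22],np.radians(9.2)))
E
```

```text
clock: 30.45
eef_pos: [0.4677, 0.2102, 0.078]
tcp_rot: [0.0, 0.824, 0.566, 0.001]
ft_force: [-1.8, -1.3, 6.3]
grip_width: 0.0392
{'t': array([-40.41,  17.44, -14.22]), 'alts': [array([  0.1,  -0. , -30.2]), array([-1.000e-01, -1.000e-01,  1.498e+02])], 'r': array([  0.1,  -0. , -30.2])}
```

```bash
python3 -m creep '[{"tx":0,"ty":0,"tz":-1,"rx":0,"ry":0,"rz":0,"claw":255},{"tx":0,"ty":0,"tz":-4,"rx":0,"ry":0,"rz":0,"claw":255},{"tx":0,"ty":0,"tz":-8,"rx":0,"ry":0,"rz":0,"claw":255},{"tx":0,"ty":0,"tz":-12,"rx":0,"ry":0,"rz":0,"claw":255},{"tx":-2,"ty":1,"tz":-14,"rx":0,"ry":0,"rz":-4,"claw":255},{"tx":-6,"ty":2.6,"tz":-14,"rx":0,"ry":0,"rz":-8,"claw":255},{"tx":-10,"ty":4.3,"tz":-14,"rx":0,"ry":0,"rz":-12,"claw":255},{"tx":-14,"ty":6,"tz":-14,"rx":0,"ry":0,"rz":-16,"claw":255},{"tx":-18,"ty":7.8,"tz":-14,"rx":0,"ry":0,"rz":-20,"claw":255},{"tx":-22,"ty":9.5,"tz":-14,"rx":0,"ry":0,"rz":-24,"claw":255},{"tx":-26,"ty":11.2,"tz":-14,"rx":0,"ry":0,"rz":-28,"claw":255},{"tx":-30,"ty":13,"tz":-14,"rx":0,"ry":0,"rz":-30.2,"claw":255},{"tx":-34,"ty":14.7,"tz":-14,"rx":0,"ry":0,"rz":-30.2,"claw":255},{"tx":-38,"ty":16.4,"tz":-14,"rx":0,"ry":0,"rz":-30.2,"claw":255},{"tx":-40.4,"ty":17.4,"tz":-14,"rx":0,"ry":0,"rz":-30.2,"claw":255},{"tx":-40.4,"ty":17.4,"tz":-14,"rx":0,"ry":0,"rz":-30.2,"claw":255},{"tx":-40.4,"ty":17.4,"tz":-14,"rx":0,"ry":0,"rz":-30.2,"claw":255},{"tx":-40.4,"ty":17.4,"tz":-14,"rx":0,"ry":0,"rz":-30.2,"claw":255},{"tx":-40.4,"ty":17.4,"tz":-14,"rx":0,"ry":0,"rz":-30.2,"claw":255}]'
python3 - <<'E'
from h import *
import pickle
p,im=snap("wrist","w20"); pickle.dump(p,open("w20.pkl","wb")); print(arm.get_state()["joints"].round(2)); print(delta([.4854,-.2296,.0785],np.radians(9.2)))
hsv=cv2.cvtColor(im,cv2.COLOR_BGR2HSV)
board(p,hsv,(500,250))
E
```

```text
clock: 32.35
eef_pos: [0.4849, -0.2281, 0.2172]
tcp_rot: [-0.0, 0.647, 0.762, 0.0]
ft_force: [-0.1, 0.2, -0.6]
grip_width: 0.0386
[ 0.8   0.42 -0.59  1.94  0.3   0.87  0.22]
{'t': array([-0.14,  0.02, 13.87]), 'alts': [array([ 0. , -0. ,  0.1]), array([   0. ,    0. , -179.9])], 'r': array([ 0. , -0. ,  0.1])}
back 81 slope deg -0.03 off 73.63
front 161 slope deg -0.16 off -75.44
left 144 slope deg 0.13 off 74.82
right 123 slope deg 0.13 off -74.08
```

View pics/w20.png

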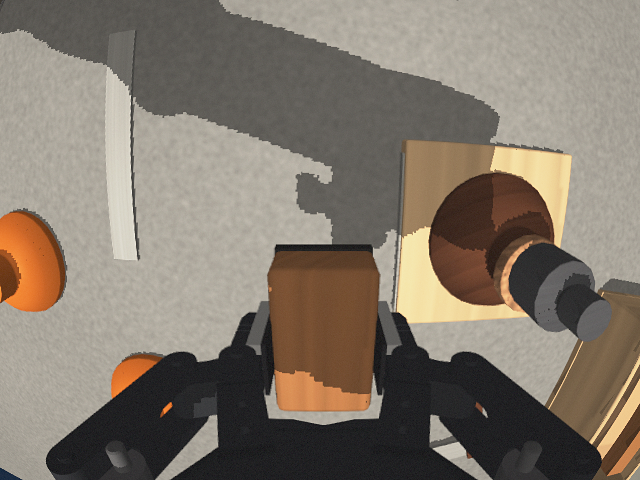

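```bash
python3 - <<'E'
from h import *
import pickle
p=pickle.load(open("w20.pkl","rb")); print("ruler",onz(p,(137,255),0),onz(p,(133,40),0),"orange",onz(p,(165,380),.03),onz(p,(66,260),.0))
print("board front edge", onz(p,(397,320),.018),onz(p,(402,142),.018))
E
python3 -m creep '[{"tx":-0.1,"ty":0,"tz":4,"rx":0,"ry":0,"rz":0,"claw":255},{"tx":-0.1,"ty":0,"tz":8,"rx":0,"ry":0,"rz":0,"claw":255},{"tx":-0.1,"ty":0,"tz":11,"rx":0,"ry":0,"rz":0,"claw":255},{"tx":-0.1,"ty":0,"tz":12,"rx":0,"ry":0,"rz":0,"claw":255},{"tx":-0.1,"ty":0,"tz":12,"rx":0,"ry":0,"rz":0,"claw":255},{"tx":-0.1,"ty":0,"tz":12,"rx":0,"ry":0,"rz":0,"claw":255}]'
python3 - <<'E'
from h import *
p,i2=snap("scene","c21"); p,i3=snap("side","s21")
a=cv2.resize(i2[150:290,200:360],None,fx=2.4,fy=3,interpolation=cv2.INTER_CUBIC);b=cv2.resize(i3[140:280,200:360],None,fx=2.4,fy=3,interpolation=cv2.INTER_CUBIC)
cv2.imwrite("pics/cs21.png",np.hstack([a,b])); print(delta([.4854,-.2296,.0785],np.radians(9.2)))
E
```

```text
ruler [ 0.3238658  -0.27717402  0.        ] [ 0.30221054 -0.09020161  0.        ] orange [ 0.36101905 -0.38595133  0.03      ] [ 0.23876852 -0.29715017  0.        ]
board front edge [ 0.55784199 -0.29044695  0.018     ] [ 0.52999266 -0.14856175  0.018     ]
clock: 33.0
eef_pos: [0.4859, -0.2305, 0.0981]
tcp_rot: [0.001, 0.648, 0.762, 0.0]
ft_force: [0.5, -0.3, -0.6]
grip_width: 0.039
{'t': array([ 0.14, -0.05,  2.01]), 'alts': [array([0.1, 0.1, 0. ]), array([-1.0e-01,  2.0e-01, -1.8e+02])], 'r': array([0.1, 0.1, 0. ])}
```

View pics/cs21.png

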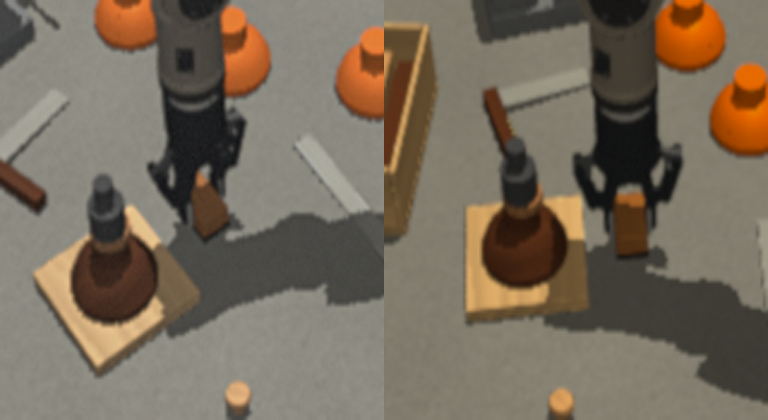

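```bash
python3 -m creep '[{"tx":0.1,"ty":0,"tz":1,"rx":0,"ry":0,"rz":0,"claw":255},{"tx":0.1,"ty":0,"tz":1.7,"rx":0,"ry":0,"rz":0,"claw":255},{"tx":0.1,"ty":0,"tz":2,"rx":0,"ry":0,"rz":0,"claw":255},{"tx":0.1,"ty":0,"tz":2.05,"rx":0,"ry":0,"rz":0,"claw":255},{"tx":0.1,"ty":0,"tz":2.05,"rx":0,"ry":0,"rz":0,"claw":255}]'
```

```text
clock: 33.6
eef_pos: [0.4846, -0.2297, 0.078]
tcp_rot: [0.0, 0.648, 0.761, -0.001]
ft_force: [-7.4, 2.7, 23.9]
grip_width: 0.0388
```

In contact at 24 N. I'll ease off 1 mm and release.

```bash
python3 -m creep '[{"tx":0,"ty":0,"tz":-0.1,"rx":0,"ry":0,"rz":0,"claw":255},{"tx":0,"ty":0,"tz":-0.1,"rx":0,"ry":0,"rz":0,"claw":110},{"tx":0,"ty":0,"tz":-0.1,"rx":0,"ry":0,"rz":0,"claw":80},{"tx":0,"ty":0,"tz":-0.1,"rx":0,"ry":0,"rz":0,"claw":70},{"tx":0,"ty":0,"tz":-0.1,"rx":0,"ry":0,"rz":0,"claw":70},{"tx":0,"ty":0,"tz":-2,"rx":0,"ry":0,"rz":0,"claw":70},{"tx":0,"ty":0,"tz":-6,"rx":0,"ry":0,"rz":0,"claw":70},{"tx":0,"ty":0,"tz":-10,"rx":0,"ry":0,"rz":0,"claw":40},{"tx":0,"ty":0,"tz":-14,"rx":0,"ry":0,"rz":0,"claw":0},{"tx":0,"ty":0,"tz":-18,"rx":0,"ry":0,"rz":0,"claw":0},{"tx":-3,"ty":3,"tz":-22,"rx":0,"ry":0,"rz":0,"claw":0},{"tx":-7,"ty":5,"tz":-24,"rx":0,"ry":0,"rz":0,"claw":0},{"tx":-7,"ty":5,"tz":-24,"rx":0,"ry":0,"rz":0,"claw":0},{"tx":-7,"ty":5,"tz":-24,"rx":0,"ry":0,"rz":0,"claw":0},{"tx":-7,"ty":5,"tz":-24,"rx":0,"ry":0,"rz":0,"claw":0}]'
python3 - <<'E'
from h import *
import pickle
p,im=snap("wrist","w22"); pickle.dump(p,open("w22.pkl","wb")); print(arm.get_state()["eef_pos"])
p,i2=snap("scene","c22"); p,i3=snap("side","s22")
E
```

```text
clock: 35.1
eef_pos: [0.5444, -0.2897, 0.315]
tcp_rot: [-0.001, 0.648, 0.762, -0.0]
ft_force: [-0.1, -0.8, 0.5]
grip_width: 0.0852
[ 0.54430496 -0.28941013  0.31501939]
```

View pics/w22.png

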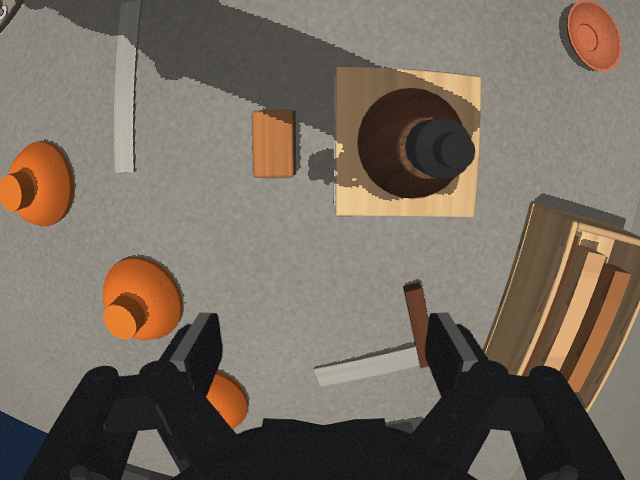

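View pics/c22.png

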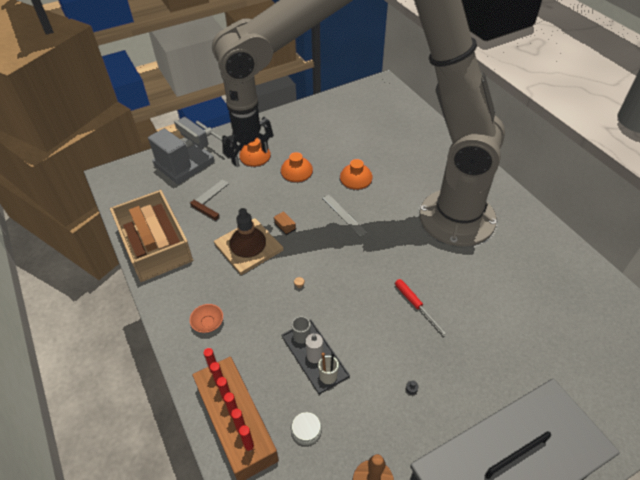

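Everything looks placed. I'll check the block in the board frame and take a view from straight above the stack.

```bash
python3 - <<'E'
from h import *
import pickle
p=pickle.load(open("w22.pkl","rb")); im=cv2.imread("pics/w22.png"); hsv=cv2.cvtColor(im,cv2.COLOR_BGR2HSV)
board(p,hsv,(440,200),C=(.6187,-.208))
th=np.radians(9.2); ex=np.array([np.cos(th),np.sin(th)]); ey=np.array([-ex[1],ex[0]]); C=np.array([.6187,-.208])
m=(hsv[...,1]>120)&(hsv[...,0]<16)
c=big(m,(274,145))[:,0].astype(float); P=np.array([onz(p,u,.03)[:2] for u in c]); L=np.c_[(P-C)@ex,(P-C)@ey]*1000
print(cv2.minAreaRect(L.astype(np.float32)),L.min(0),L.max(0))
print(delta([.631,-.285,.33]))
E
python3 -m creep '[{"tx":0,"ty":4,"tz":-0.7,"rx":0,"ry":0,"rz":0,"claw":0},{"tx":-1,"ty":8.5,"tz":-1.5,"rx":0,"ry":0,"rz":0,"claw":0},{"tx":-1,"ty":8.5,"tz":-1.5,"rx":0,"ry":0,"rz":0,"claw":0},{"tx":-1,"ty":8.5,"tz":-1.5,"rx":0,"ry":0,"rz":0,"claw":0},{"tx":-1,"ty":8.5,"tz":-1.5,"rx":0,"ry":0,"rz":0,"claw":0}]'
python3 - <<'E'
from h import *
import pickle
p,im=snap("wrist","w23"); pickle.dump(p,open("w23.pkl","wb")); print(arm.get_state()["eef_pos"]); print("cam",ray(p,(0,0))[0])
u=proj(p,[.6187,-.208,.05]).astype(int); print(u)
x0=max(0,u[0]-75);y0=max(0,u[1]-75); print(x0,y0)
cv2.imwrite("pics/w23z.png",cv2.resize(im[y0:y0+150,x0:x0+150],None,fx=4,fy=4,interpolation=cv2.INTER_CUBIC))
E
```

```text
back 123 slope deg -0.1 off 73.86
front 130 slope deg -0.26 off -74.42
left 127 slope deg 0.07 off 74.37
right 121 slope deg 0.27 off -74.15
((-134.87496948242188, -1.5904541015625), (64.72383117675781, 40.4539794921875), 89.57439422607422) [-155.06500159  -33.90566369] [-114.47168494   30.75448058]
{'t': array([-0.95,  8.61, -1.48])}
clock: 35.75
eef_pos: [0.6297, -0.2869, 0.3307]
tcp_rot: [-0.001, 0.648, 0.762, -0.001]
ft_force: [-0.7, -0.5, -0.5]
grip_width: 0.0852
[ 0.62957805 -0.2872383   0.33098332]
cam [ 0.61723421 -0.21049141  0.40169965]
[325 129]
250 54
```

View pics/w23z.png

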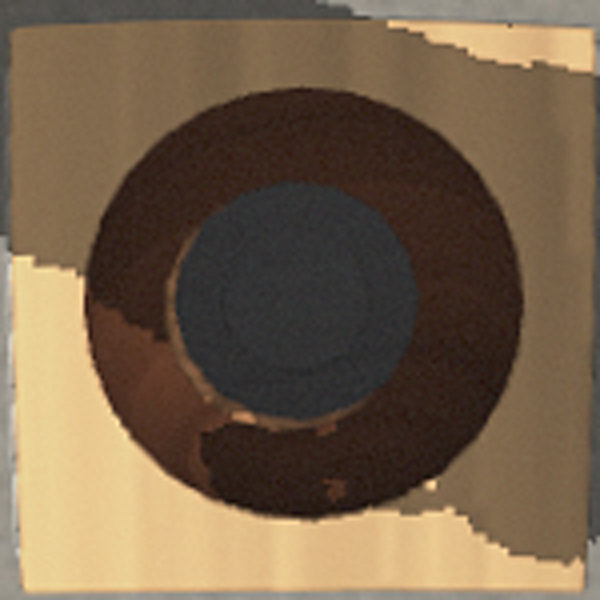

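```bash
python3 - <<'E'
from h import *
import pickle
p=pickle.load(open("w23.pkl","rb"))
th=np.radians(9.2); ex=np.array([np.cos(th),np.sin(th)]); ey=np.array([-ex[1],ex[0]]); C=np.array([.6187,-.208])
for n,z,u in [("weight",.131,(297,300)),("pad",.097,(288,308)),("rim",.018,(304,303))]:
    x=onz(p,(250+u[0]/4,54+u[1]/4),z)[:2]; print(n,x.round(4),"board mm",((x-C)@ex*1000).round(1),((x-C)@ey*1000).round(1))
im=cv2.imread("pics/w23.png"); board(p,cv2.cvtColor(im,cv2.COLOR_BGR2HSV),(270,185),C=C)
E
```

```text
weight [ 0.6173 -0.2083] board mm -1.4 -0.1
pad [ 0.6158 -0.21  ] board mm -3.2 -1.5
rim [ 0.6193 -0.2079] board mm 0.6 -0.0
back 123 slope deg -0.03 off 73.76
front 123 slope deg 0.02 off -74.1
left 128 slope deg 0.06 off 74.29
right 123 slope deg 0.03 off -74.25
```

```bash
python3 - <<'E'
from h import *
st=arm.get_state(); print(st["clock"],st["ft_force"]); print(arm.sign_off())
E
```

```text
35.8 [ 0.53734398 -0.5247973  -0.04314525]
the job is handed in; nothing more can be done
None
```

The setup is finished as asked and handed in at 35.8 s, well inside the 131 s limit. The final checks, all from wrist-camera views:

| Item | Where it ended up |
|---|---|
| Bowl | Mouth down, within about 1 mm of the board's centre |
| Cork pad | On the foot, about 4 mm off the bowl's axis, towards the robot |
| Larger weight | Standing on the pad, about 2 mm from the bowl's axis and 2.5 mm from the pad's centre |
| Glue bottle | Upright, within about 1 mm of midway between the pots |
| Sanding block | Rubber side down, gap about 40 mm, about 1.6 mm off centre, parallel to within 0.5° |

- **Pad not exactly centred:** its roughly 4 mm offset is the largest error. I left it, since mending it meant taking the weight and pad off again.
- **Position accuracy:** the camera calibration is only good to about 2 mm. The bowl's rim read up to about 4 mm off the board centre in two slanted views, but the views from above agreed on about 1 mm.
- **Untouched items:** I did not touch the smaller weight or the drawer knob. Both looked unmoved in the last overall view, but I did not measure them again.
- **Forces:** no wrist-force reading was above 24 N. That one came as the block touched down.

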